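Set the swivel of a tilted plate stand by its clicks, then load a well plate and its cover

ROBOT

A 6-joint arm with a two-finger parallel gripper is mounted at the origin on a cart in front of the work surface, level with it; the furniture and walls round the work are solid. World frame = base frame: x ahead of the robot, y to its left, z up, the work surface at z = 0. Lengths are in m, angles in rad, forces in N, time in s.
With the tool pointing down it reaches from about 0.375 to 0.9 m from the base axis. Payload 3.1 kg.
Tool frame: the origin (TCP) lies on the centre line of the jaws, within the pads' length; the fingertips stand 17 mm ahead of it and the grasp point (between the pads) lies 2 mm behind it; z points along the fingers, y is the direction in which the jaws open and shut (so a half turn about z gives the same grasp; the last joint's range is limited). The gripper opens to 85 mm and grips with 20 to 120 N. Pads are 22 mm wide; open, the fingers measure 114 mm over their backs; the gripper's body (76 mm by 85 mm) begins 54 mm behind the grasp point. The pads swing forward as they close: fully open they stand 13 mm farther back than shut.
Start: joints at [-0.178, 0.527, 1.433, -0, 1.181, -0.178], TCP at [0.625, 0, 0.248] pointing down, gripper open.
Joint ranges: [-3.08, 3.08], [-0.75, 2.2], [0.22, 2.44], [-1.43, 4.57], [0, 2.65], [-2.85, 2.85]. Speed limits (rad/s): [2.79, 2.79, 3.14, 3.14, 3.14, 3.14].

INTERFACE

Orientations are given as [roll, pitch, yaw] about the fixed x, y, z axes, in that order (R = Rz(yaw) Ry(pitch) Rx(roll)).
In Python, from cell import arm, vision, nets gives the robot as it stands. The module is installed in compiled form; this text tells all that it offers.
- The arm moves only by the shell command python3 -m pendant 'ROWS'. ROWS is text: rows parted by semicolons, each of 5 numbers parted by spaces: the closure, from 0 (fully open) to 1 (shut), then the shift along the tool's x, y, z in cm, then the turn about the tool's z in rad. In form: claw dx dy dz spin; .... A call has 1 to 12 rows; each row is the pose to reach, as a shift and turn from the pose measured when the call began, along the tool's axes at that moment; what a row does not reach only later rows make up. A row lasts 1/10 s, in which the tool goes at most 50 mm and 8.59 degrees, less where a joint would pass 70% of its speed; a pose out of reach is approached as far as the arm can. A call with a gripper value outside its range is refused whole. The fingers move at their own pace and stop on an object; the grip force is fixed at half the most. Time passes only in rows, so rows that repeat a pose let the fingers close. It gives the time, the measured TCP pose, the force and the opening at its end, in the units of the state.
- arm.get_state(): the state, without advancing time (a new reading comes with each control period).
- vision.snapshot(name): name is "scene" or "top"; returns a dict with "frame" (400x640x3 uint8, red, green, blue), "range_z" (400x640 float32, m along the optical axis (not along the pixel's ray), 0 where there is no reading), "camera_matrix" (3x3 intrinsics, pixels), "k1" (the pictures are not rectified: a ray, as slopes to the right and down, at radius r is drawn at 1 + k1 r^2 times it, then the intrinsics apply), "rvec" (rotation vector, rad) and "tvec" (3), from world to camera coordinates, as OpenCV has them. Camera axes: x right, y down, z forward; pixel columns grow to the right and rows downward; lengths in m; the calibration is good to about 2 mm. A picture is of the moment at which its call begins.
- arm.hand_in(): hands the job in, once; it reports no verdict.
Trained networks look in the newest picture that a camera, given by its name, has taken for a name from the list of things; names that differ only in an ending like _2 or _b are one class to them, and where a whole thing is asked for, a point or a joint stands for the part that bears it (a point fixed in the world has none). Each returns a list of dicts, best first, with "p" (0 to 1); they miss things now and then, are a little off and sometimes report something else, mostly with a low value. They report only what shows in the picture. A call takes as long as a camera call. They do not tell look-alikes from the thing itself.
- nets.cut_out(camera, name): "pixels" (400x640 bool, what is visible of it) and "box" ([left, top, right, bottom] in pixels, round what is visible of it).
- nets.spot_point(camera, name): "position" ([column, row] in pixels: a listed point, or the origin of a listed thing).
The state is a dict: "clock": time; "joint_pos": joint angles; "qvel": joint speeds; "joint_torque": joint torques, N m; "position": TCP position; "tool_rot": TCP orientation; "wrist_force": force on the tool from outside, world axes, zero at the start; "torque": the same for the moment, N m; "finger_gap": finger opening in m.
Only numpy, scipy, OpenCV 4.12 (cv2) and the standard library are available. Lean on these libraries where they do the work, as an engineer would, in place of code of your own. Each camera call takes 0.05 s, during which the arm holds its last target.

TASK

Set the tilted plate stand to 60 degrees: turn its swivel by the upright black handle until the handle stands exactly four 15-degree clicks anticlockwise (seen from above) of the raised zero rib on the fixed base, and let go. Then seat the deep well plate on the stand's sloping nest, and its shallower cover on the plate, with the cut corners of each over those below and each skirt fully down over the step beneath it, and leave the stand at 60 degrees. Do not knock over or push away the vials, dropper bottles or timer standing about.

Things in the scene. Friction and masses are not known exactly. Their poses are not given: they have to be found in the camera images.
- swivel (a joint): Angle (rad) of the stand's turning part on its fixed base. 0 = handle over the zero rib; grows anticlockwise seen from above. It clicks into rest at every multiple of 15 deg (0.2618 rad); stops near -48 and +108 deg; starts at a click from -30 to +15 deg. A click takes 2 to 3 N at the handle; let go between clicks it springs to the nearer one. To be set to 60 deg (1.047).
- swivel_base: Fixed round grey flange of the stand, 170 mm across, 14 mm high, dark marks every 15 deg. Origin: centre of its underside, on the vertical swivel axis. Its x axis points to the dark raised zero rib on the rim (18 mm high, 73 to 103 mm from the axis). A plunger housing 40 mm high stands on the rim 210 deg anticlockwise of x.
- handle_grip (a point): Grip point of the handle: an upright round black post, 16 mm across, from 24 to 90 mm above the worktop, 113 mm from the swivel axis on a flat radial arm. This point is on the post's axis, 67 mm up. It turns with the swivel, its x axis radially outward. The post may turn between the fingers.
- nest (a point): Sloping aluminium nest on the turning part, outline 92 x 60 mm, sloped 30 deg, low end on the handle's side. Origin: centre of the ledge plane on which a skirt rests, 75 mm above the worktop on the swivel axis. x = down the slope along the length, to the low end with the two cut corners; y across; z = square to the slope, outward. A seated plate has its axes along these.
- nest_step (a point): Centre of the top of the nest's dark steel step, 6 mm along the nest's z from its origin, same axes. The step stands on the ledge 3.5 mm in from the outline at its foot, 5.5 mm in at its top, with the low end's corners cut likewise (14 mm legs on the outline).
- plate_center (a point): Centre of the deep well plate: white, 92 x 60 x 30 mm, 90 g, flat on the worktop at first. x along its length to the end whose two corners are cut, y across, z up. Sides upright up to 24 mm; above, a step 6 mm high like the nest's, with wells. Underside hollow, 8 mm deep in a 2 mm skirt, 1.5 mm play over the nest's step. Seated: 15 mm along the nest's z from its origin. Grip across the 60 mm.
- plate_cut_end (a point): Middle of the plate's cut-cornered end face, 46 mm along x from plate_center.
- cover_center (a point): Centre of the cover: white with a grey top panel, flat top, 92 x 60 x 20 mm, 60 g, flat on the worktop at first. Outline, cut corners, axes and hollow underside as the plate's. Its skirt drops over the plate's step with 1.5 mm play; on a seated plate this point is 34 mm along the nest's z from the nest's origin. Grip across the 60 mm.
- cover_cut_end (a point): Middle of the cover's cut-cornered end face, 46 mm along x from cover_center.
- vial_1: Bystander: screw-cap vial, 31 mm across, 60 mm high, just beyond the uncut end of the plate; origin at centre of its foot.
- dropper_1: Bystander: dropper bottle with black teat, 29 mm across, 100 mm high, just beyond the uncut end of the cover; origin at centre of its foot.
- vial_4: Bystander: screw-cap vial, 30 mm across, 73 mm high, on the left; origin at centre of its foot.
- dropper_2: Bystander: dropper bottle with black teat, 29 mm across, 104 mm high, beyond the plate stand; origin at centre of its foot.
- bench_timer: Bystander: white countdown timer, 26 x 68 mm, 62 mm high, near the front edge; origin at centre of its foot.
Not all that is in view belongs to the job. Leave any red look-alike of the part that bears plate_center alone.

How it is judged:
On the way, in this order (a step that is already met when the one before it is completed fails the run):
1. the swivel rests at the 60 degree click, let go (value of joint swivel between 0.9774 and 1.117 rad and velocity of joint swivel between -0.05 and 0.05 rad/s and contact force between the fingers and anything else below 0.3 N), for 0.3 s.
2. the well plate is seated on the nest, cut corners matched, with the swivel at 60 degrees (value of joint swivel between 0.9774 and 1.117 rad and x of plate_center in the frame of nest between -0.004 and 0.004 m and y of plate_center in the frame of nest between -0.004 and 0.004 m and z of plate_center in the frame of nest between 0.012 and 0.018 m and x of plate_cut_end in the frame of nest between 0.041 and 0.051 m and z of plate_cut_end in the frame of nest between 0.012 and 0.018 m), for 0.2 s.
At the end, for the whole second after the job is handed in: The swivel stands at 60 degrees (within 4); the plate sits on the nest and the cover on the plate, cut corners over cut corners, within 4 mm (plate) and 6 mm (cover) of true along the nest and 3 mm in height at the centre and at the cut end; both released and staying so (all of step 2 and x of cover_center in the frame of nest between -0.006 and 0.006 m and y of cover_center in the frame of nest between -0.006 and 0.006 m and z of cover_center in the frame of nest between 0.031 and 0.037 m and x of cover_cut_end in the frame of nest between 0.039 and 0.053 m and z of cover_cut_end in the frame of nest between 0.031 and 0.037 m); the robot touches nothing.
It fails at once if a vial, dropper bottle or the timer is pushed more than 30 mm or knocked over (distance of any of vial_1, vial_4, dropper_1, dropper_2, bench_timer from where it was at the start of the episode above 0.03 m or angle between any of vial_1, vial_4, dropper_1, dropper_2, bench_timer's own z axis and vertical above 0.6 rad).
It also fails if it takes over 72 s, if anything falls off the work surface, if the arm or the gripper's body presses on something with over 40 N, if the wrist force passes 120 N, or if a joint passes its speed limit or range.

## Working session

There is one attempt and no reset: what is moved stays moved. The work goes in short steps, Python scripts to look and compute and a shell command to move; the robot and the scene stay as the last step left them, time stands still between calls to the robot, and variables do not carry over. Pictures are saved under pics/ and viewed, and the job is handed in when it is done.

```bash
mkdir -p pics; cat > h.py <<'E'
import numpy as np, cv2
from cell import arm, vision, nets
from scipy.spatial.transform import Rotation as R
def snap(n):
    return vision.snapshot(n)
def ray(s,uv):
    K=s["camera_matrix"];u=(np.atleast_2d(uv).astype(float)-[K[0,2],K[1,2]])/[K[0,0],K[1,1]]
    x=u.copy()
    for _ in range(20):
        r2=(x**2).sum(1,keepdims=True); x=u/(1+s["k1"]*r2)
    return x
def cloud(s,uv):
    uv=np.atleast_2d(uv); x=ray(s,uv); ui=np.round(uv).astype(int)
    z=s["range_z"][ui[:,1],ui[:,0]]
    p=np.c_[x*z[:,None],z]
    Rm=cv2.Rodrigues(np.array(s["rvec"],float))[0]
    return (p-np.ravel(s["tvec"]))@Rm
def atz(s,uv,h):
    x=ray(s,uv);Rm=cv2.Rodrigues(np.array(s["rvec"],float))[0]
    d=np.c_[x,np.ones(len(x))]@Rm; c=-Rm.T@np.ravel(s["tvec"])
    return c+d*((h-c[2])/d[:,2])[:,None]
def proj(s,P):
    Rm=cv2.Rodrigues(np.array(s["rvec"],float))[0]
    p=np.atleast_2d(P)@Rm.T+np.ravel(s["tvec"]);x=p[:,:2]/p[:,2:]
    x=x*(1+s["k1"]*(x**2).sum(1,keepdims=True))
    K=s["camera_matrix"];return x*[K[0,0],K[1,1]]+[K[0,2],K[1,2]]
def save(s,fn): cv2.imwrite(fn,s["frame"][:,:,::-1])
E
python3 - <<'E'
from h import *
print(arm.get_state())
for n in("scene","top"):
    s=snap(n); save(s,f"pics/{n}0.png"); np.save(f"/tmp/{n}.npy",s,allow_pickle=True)
    Rm=cv2.Rodrigues(np.array(s["rvec"],float))[0];print(n,-Rm.T@np.ravel(s["tvec"]),s["k1"],s["camera_matrix"][0,0])
    for t,h in [("swivel_base",0),("handle_grip",.067),("nest",.075),("nest_step",.08),("plate_center",.015),("plate_cut_end",.015),("cover_center",.01),("cover_cut_end",.01),("vial_1",0),("dropper_1",0),("vial_4",0),("dropper_2",0),("bench_timer",0)]:
        for d in nets.spot_point(n,t)[:4]:
            print(t,round(d["p"],2),np.round(d["position"]),np.round(atz(s,[d["position"]],h)[0],3))
E
```

```text
{'clock': 0.0, 'joint_pos': array([-1.78517539e-01,  5.28494990e-01,  1.43391749e+00,  2.26938389e-05,
        1.18139238e+00, -1.78504077e-01]), 'qvel': array([-0.00036605,  0.00108597,  0.00047524, -0.00077042,  0.00024722,
       -0.00048314]), 'joint_torque': array([ 2.50220628e-04, -4.42344439e+01, -1.78024775e+01, -2.06930472e-04,
        8.36740597e-03,  2.24214921e-05]), 'position': array([6.24314612e-01, 1.48139559e-04, 2.47311041e-01]), 'tool_rot': array([-3.13941932e+00, -4.13436174e-04,  1.57077378e+00]), 'wrist_force': array([ 0.53644625,  0.54922666, -0.74941487]), 'torque': array([-0.0087776 ,  0.00075962,  0.03450703]), 'finger_gap': 0.08540526322305472}
scene [-0.4014867  -0.58438326  1.37186104] -0.0859526339311117 400.05761749356157
swivel_base 0.85 [425. 282.] [ 0.471 -0.444  0.   ]
handle_grip 0.75 [402. 260.] [ 0.468 -0.334  0.067]
handle_grip 0.47 [290. 175.] [0.615 0.315 0.067]
nest 0.75 [428. 272.] [ 0.47  -0.44   0.075]
nest_step 0.83 [429. 267.] [ 0.488 -0.437  0.08 ]
plate_center 0.75 [259. 197.] [0.459 0.384 0.015]
plate_center 0.46 [208. 178.] [0.42  0.6
[... 1015 characters left out ...]
8 [303. 189.] [0.611 0.138 0.08 ]
plate_center 0.95 [178. 304.] [0.422 0.676 0.015]
plate_center 0.71 [260. 262.] [0.445 0.375 0.015]
plate_center 0.32 [278. 247.] [0.468 0.299 0.015]
plate_cut_end 0.85 [250. 265.] [0.446 0.412 0.015]
cover_cut_end 0.56 [295. 198.] [0.623 0.168 0.01 ]
vial_1 0.65 [277. 248.] [0.471 0.303 0.   ]
vial_1 0.42 [248. 215.] [0.64 0.35 0.  ]
dropper_1 0.63 [438. 136.] [ 0.646 -0.458 -0.   ]
dropper_1 0.42 [317. 175.] [0.685 0.051 0.   ]
vial_4 0.65 [277. 248.] [0.471 0.303 0.   ]
vial_4 0.42 [248. 215.] [0.64 0.35 0.  ]
dropper_2 0.63 [438. 136.] [ 0.646 -0.458 -0.   ]
dropper_2 0.42 [317. 175.] [0.685 0.051 0.   ]
bench_timer 0.5 [393. 215.] [ 0.414 -0.129  0.   ]
```

View pics/scene0.png

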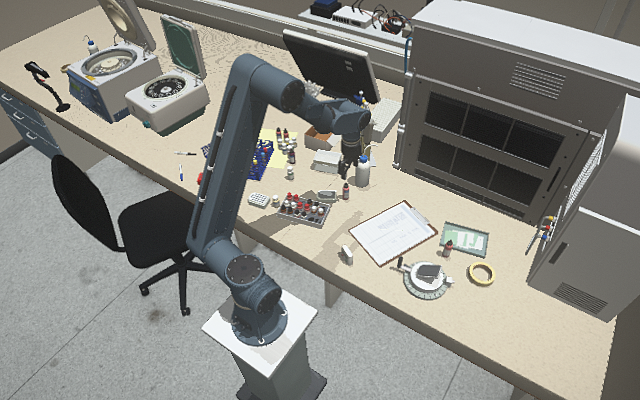

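View pics/top0.png

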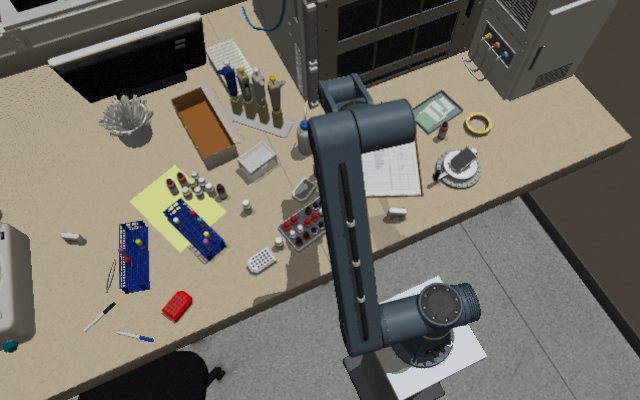

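```bash
python3 - <<'E'
from h import *
s=np.load("/tmp/top.npy",allow_pickle=True).item();t=np.load("/tmp/scene.npy",allow_pickle=True).item()
def crop(s,b,k): 
    l,u,r,d=b; return cv2.resize(s["frame"][u:d,l:r,::-1],None,fx=k,fy=k,interpolation=cv2.INTER_CUBIC)
a=crop(s,(410,110,510,210),4);b=crop(t,(370,220,470,320),4)
cv2.imwrite("pics/stand0.png",np.hstack([a,b]))
a=crop(s,(230,150,330,290),4);b=crop(t,(230,150,360,230),3)
cv2.imwrite("pics/parts_top0.png",a);cv2.imwrite("pics/parts_sc0.png",crop(t,(230,150,380,230),5))
E
```

```text
(no output)
```

View pics/stand0.png

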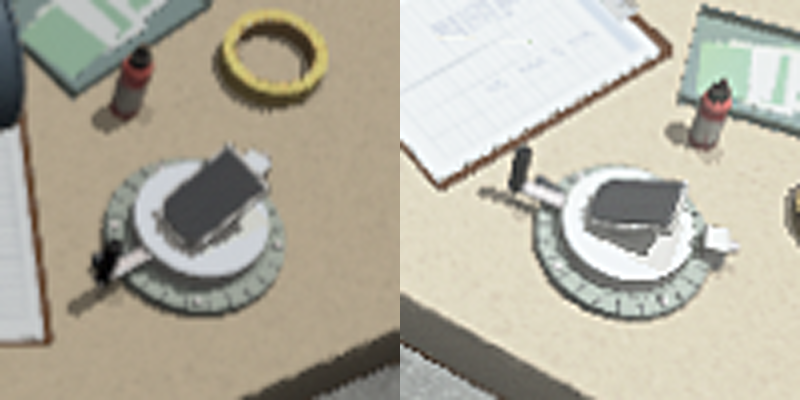

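View pics/parts_top0.png

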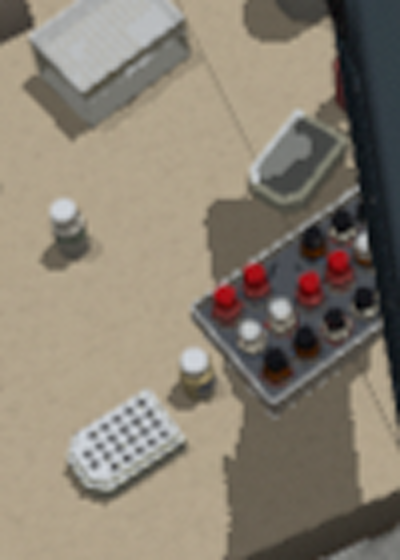

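View pics/parts_sc0.png

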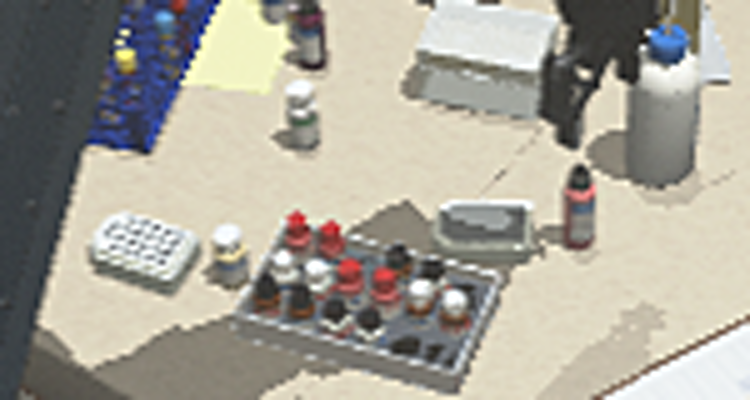

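The scene view shows the stand at about (427,275), with its handle post at (400,262). The plate is at (259,198), with vial_1 beside it at (276,206). The cover is at (327,197), with dropper_1 at (345,192). The red look-alike is at (178,304) in the top view. Next I measure them using depth.

```bash
python3 - <<'E'
from h import *
for n in("scene","top"):
    s=np.load(f"/tmp/{n}.npy",allow_pickle=True).item()
    snap(n)
    b=(370,220,470,320) if n=="scene" else (410,110,510,210)
    uu,vv=np.meshgrid(np.arange(b[0],b[2]),np.arange(b[1],b[3])); uv=np.c_[uu.ravel(),vv.ravel()]
    P=cloud(s,uv); C=s["frame"][uv[:,1],uv[:,0]].astype(int)
    d=np.hypot(P[:,0]-.474,P[:,1]+.446)
    # handle: dark, tall, d~.113
    m=(C.max(1)<70)&(P[:,2]>.03)&(d>.09)&(d<.14); print(n,"handle",m.sum(),P[m].mean(0),P[m].min(0),P[m].max(0))
    # flange top rim
    m=(abs(P[:,2]-.014)<.004)&(d<.1);
    A=np.c_[2*P[m,:2],np.ones(m.sum())];
    from scipy.spatial import ConvexHull
    q=P[m,:2];h=q[ConvexHull(q).vertices];A=np.c_[2*h,np.ones(len(h))];x=np.linalg.lstsq(A,(h**2).sum(1),rcond=None)[0]
    print("flange c",x[:2],np.sqrt(x[2]+x[0]**2+x[1]**2))
    # height map around radius .073-.11
    ang=np.degrees(np.arctan2(P[:,1]+.446,P[:,0]-.474))%360
    for lo in range(0,360,15):
        m=(d>.07)&(d<.108)&(ang>=lo)&(ang<lo+15)&(P[:,2]>.005)
        if m.sum(): print(lo,m.sum(),"zmax %.3f"%P[m,2].max(),"beyond rim %d"%((d[m]>.088).sum()),"dark",(C[m].max(1)<90).sum(),end=" | ")
    print()
    for t in ["plate_center","cover_center","swivel","nest"]:
        for o in nets.cut_out(n,t)[:2]: print(t,round(o["p"],2),np.round(o["box"]))
E
```

```text
scene handle 26 [ 0.45826049 -0.32855697  0.0629487 ] [ 0.45291914 -0.33496725  0.03013919] [ 0.46538739 -0.32087515  0.0897908 ]
flange c [ 0.47697893 -0.44113068] 0.08586286434211299
0 3 zmax 0.017 beyond rim 2 dark 0 | 15 7 zmax 0.035 beyond rim 2 dark 0 | 30 5 zmax 0.016 beyond rim 2 dark 0 | 45 9 zmax 0.036 beyond rim 2 dark 0 | 60 13 zmax 0.016 beyond rim 3 dark 0 | 75 19 zmax 0.039 beyond rim 12 dark 1 | 90 55 zmax 0.039 beyond rim 21 dark 3 | 105 23 zmax 0.020 beyond rim 2 dark 0 | 120 20 zmax 0.020 beyond rim 0 dark 0 | 135 21 zmax 0.017 beyond rim 0 dark 0 | 150 21 zmax 0.017 beyond rim 1 dark 3 | 165 22 zmax 0.018 beyond rim 0 dark 4 | 180 18 zmax 0.017 beyond rim 0 dark 2 | 195 15 zmax 0.017 beyond rim 0 dark 2 | 210 11 zmax 0.017 beyond rim 0 dark 0 | 225 13 zmax 0.016 beyond rim 0 dark 0 | 240 12 zmax 0.021 beyond rim 0 dark 0 | 255 10 zmax 0.015 beyond rim 0 dark 0 | 270 18 zmax 0.038 beyond rim 1 dark 0 | 285 57 zmax 0.043 beyond rim 18 dark 0 | 300 17 zmax 0.041 beyond rim 2 dark 0 | 315 13 zmax 0.017 beyond rim 0 dark 0 | 330 7 zmax 0.016 beyond rim 1 dark 0 | 
plat
[... 835 characters left out ...]
21 zmax 0.024 beyond rim 4 dark 3 | 180 19 zmax 0.023 beyond rim 1 dark 2 | 195 19 zmax 0.021 beyond rim 4 dark 0 | 210 14 zmax 0.021 beyond rim 1 dark 0 | 225 22 zmax 0.019 beyond rim 4 dark 0 | 240 15 zmax 0.027 beyond rim 1 dark 0 | 255 15 zmax 0.021 beyond rim 2 dark 0 | 270 7 zmax 0.044 beyond rim 1 dark 0 | 285 24 zmax 0.043 beyond rim 15 dark 0 | 300 2 zmax 0.037 beyond rim 1 dark 0 | 315 4 zmax 0.023 beyond rim 1 dark 0 | 330 11 zmax 0.027 beyond rim 5 dark 0 | 345 17 zmax 0.020 beyond rim 5 dark 0 | 
plate_center 0.94 [247. 249. 278. 270.]
plate_center 0.91 [160. 291. 194. 322.]
cover_center 0.62 [291. 180. 316. 205.]
swivel 0.59 [438. 145. 477. 183.]
nest 0.88 [433. 147. 478. 183.]
```

```bash
python3 - <<'E'
from h import *
# rectified overhead view of stand from each cam, plane z=.014
out=[]
for n in("scene","top"):
    s=np.load(f"/tmp/{n}.npy",allow_pickle=True).item()
    g=np.linspace(-.14,.14,400)
    # image: up = +x, left=+y
    X,Y=np.meshgrid(g[::-1],g[::-1],indexing="ij")
    P=np.c_[.474+X.ravel(),-.446+Y.ravel(),np.full(X.size,.014)]
    uv=proj(s,P).astype(np.float32).reshape(400,400,2)
    out.append(cv2.remap(s["frame"][:,:,::-1].copy(),uv[...,0],uv[...,1],cv2.INTER_CUBIC))
cv2.imwrite("pics/rect0.png",np.hstack(out))
E
```

```text
(no output)
```

View pics/rect0.png

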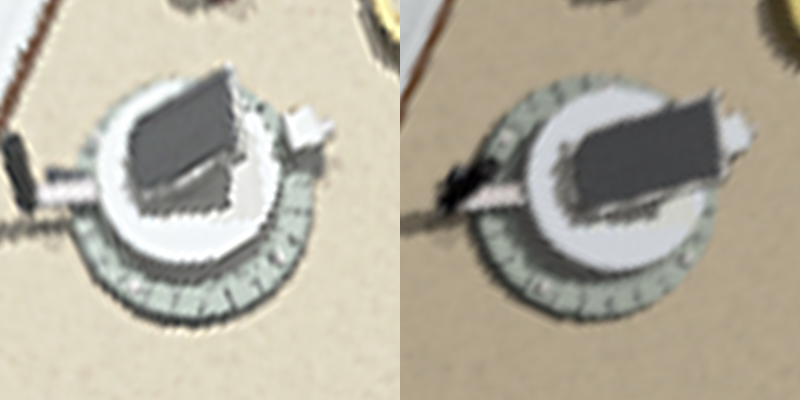

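```bash
python3 - <<'E'
from h import *
c=np.array([.4765,-.4425])
from scipy.optimize import least_squares
for n in("scene","top"):
    s=np.load(f"/tmp/{n}.npy",allow_pickle=True).item()
    b=(370,220,470,320) if n=="scene" else (410,110,510,210)
    uu,vv=np.meshgrid(np.arange(b[0],b[2]),np.arange(b[1],b[3])); uv=np.c_[uu.ravel(),vv.ravel()]
    P=cloud(s,uv); C=s["frame"][uv[:,1],uv[:,0]].astype(int)
    d=np.hypot(*(P[:,:2]-c).T); a=np.degrees(np.arctan2(P[:,1]-c[1],P[:,0]-c[0]))%360
    m=(d>.07)&(d<.12)&(a>275)&(a<315)&(P[:,2]>.034); print(n,"housing",m.sum(),np.round(P[m].mean(0),4),a[m].mean(),d[m].mean())
    m=(d>.12-.03)&(d<.135)&(P[:,2]>.035)&(a>80)&(a<115);
    q=P[m];print("handle",m.sum(),q.mean(0),a[m].mean())
    r=least_squares(lambda p:np.hypot(*(q[:,:2]-p).T)-.008,q[:,:2].mean(0)+[.006,0],loss="soft_l1",f_scale=.002);print(r.x,np.degrees(np.arctan2(*(r.x-c)[::-1])),np.hypot(*(r.x-c)))
    # arm: light flat piece z~.02, d .088-.105
    m=(d>.088)&(d<.106)&(P[:,2]>.010)&(P[:,2]<.03)&(a>60)&(a<115)
    for i in np.where(m)[0]: print(uv[i],np.round(P[i],3),round(a[i],1),round(d[i],3),C[i])
    # nest slope fit
    m=(d<.05)&(P[:,2]>.05); q=P[m]; A=np.c_[q[:,:2],np.ones(len(q))]
    w=np.ones(len(q))
    for _ in range(20):
        x=np.linalg.lstsq(A*w[:,None],q[:,2]*w,rcond=None)[0]; e=A@x-q[:,2]; w=1/(1+(e/.002)**2)
    print("slope down az",np.degrees(np.arctan2(-x[1],-x[0])),np.degrees(np.arctan(np.hypot(*x[:2]))),"z at c",x[0]*c[0]+x[1]*c[1]+x[2])
E
```

```text
scene housing 42 [ 0.5081 -0.5208  0.0376] 291.97869871528775 0.08482417998248849
handle 44 [ 0.46046662 -0.32976355  0.06761397] 98.08541547130984
[ 0.46438767 -0.32770387] 96.02308954828723 0.11543335288695304
[405 264] [ 0.495 -0.343  0.014] 79.6 0.101 [122 125 129]
[404 265] [ 0.487 -0.342  0.016] 83.9 0.101 [81 86 89]
[405 265] [ 0.49  -0.345  0.016] 82.3 0.098 [86 91 94]
[407 265] [ 0.497 -0.351  0.011] 77.4 0.094 [156 154 146]
[405 266] [ 0.486 -0.347  0.014] 84.1 0.096 [172 172 176]
[406 266] [ 0.489 -0.35   0.014] 82.5 0.093 [123 126 125]
[407 266] [ 0.491 -0.354  0.014] 80.8 0.09 [ 95  99 103]
[408 266] [ 0.495 -0.356  0.011] 77.8 0.088 [124 127 126]
[401 267] [ 0.465 -0.338  0.028] 96.5 0.105 [206 204 206]
[402 267] [ 0.466 -0.342  0.029] 95.8 0.101 [247 246 248]
[403 268] [ 0.465 -0.347  0.028] 96.8 0.096 [213 212 213]
[405 268] [ 0.469 -0.353  0.027] 94.5 0.089 [244 243 243]
[402 269] [ 0.461 -0.345  0.025] 99.3 0.099 [182 175 158]
[404 270] [ 0.46  -0.354  0.025] 100.3 0.09 [178 171 153]
slope down az 104.6529088771827 27.90402482565608 z at c 0.08134475014786915
top ho
[... 242 characters left out ...]
.105 [175 161 137]
[434 173] [ 0.493 -0.346  0.021] 80.2 0.098 [105 101  96]
[435 173] [ 0.495 -0.353  0.013] 78.1 0.091 [59 57 58]
[433 174] [ 0.492 -0.341  0.019] 81.2 0.102 [57 57 55]
[434 174] [ 0.491 -0.346  0.017] 81.2 0.098 [70 72 73]
[435 174] [ 0.489 -0.348  0.019] 82.4 0.095 [44 44 46]
[433 175] [ 0.492 -0.343  0.01 ] 81.0 0.101 [29 29 29]
[434 175] [ 0.487 -0.343  0.018] 83.9 0.1 [37 39 40]
[434 176] [ 0.486 -0.343  0.012] 84.6 0.1 [14 14 13]
[441 178] [ 0.461 -0.355  0.028] 100.3 0.089 [73 73 70]
[440 179] [ 0.461 -0.352  0.023] 99.9 0.092 [53 52 48]
[438 180] [ 0.462 -0.345  0.018] 98.3 0.098 [78 73 64]
slope down az 98.91113360104276 25.78480458197723 z at c 0.07999550413647419
```

The handle stands at azimuth about 97° and the rib at about 81°, which the housing bearing confirms. So the swivel is at +15°, and the handle has to go round 45° to azimuth about 141°.

```bash
python3 -m pendant '0 -33.0 -16.1 9 0;0 -33.0 -16.1 9 0;0 -33.0 -16.1 9 0;0 -33.0 -16.1 9 0;0 -33.0 -16.1 9 0;0 -33.0 -16.1 9 0;0 -33.0 -16.1 9 0;0 -33.0 -16.1 9 0;0 -33.0 -16.1 9 0;0 -33.0 -16.1 9 0;0 -33.0 -16.1 9 0'
python3 - <<'E'
from h import *
st=arm.get_state();print(st["position"],st["tool_rot"],st["joint_pos"])
o=[]
for n in("scene","top"):
    s=snap(n);np.save(f"/tmp/{n}1.npy",s,allow_pickle=True)
    b=(370,190,490,310) if n=="scene" else (400,90,520,210)
    o.append(cv2.resize(s["frame"][b[1]:b[3],b[0]:b[2],::-1],(400,400),interpolation=cv2.INTER_CUBIC))
    if n=="top":
      for t in ("cover_center","plate_center"):
        for d in nets.cut_out(n,t)[:2]: print(t,round(d["p"],2),np.round(d["box"]))
cv2.imwrite("pics/a1.png",np.hstack(o));save(s,"pics/top1.png")
E
```

```text
clock: 3.0
position: [0.4644, -0.3289, 0.1586]
tool_rot: [3.141, -0.0, 1.572]
wrist_force: [0.2, -0.6, 0.6]
finger_gap: 0.0855
[ 0.4644425  -0.32893976  0.15858804] [ 3.14135191e+00 -3.24308203e-04  1.57172838e+00] [-8.12731273e-01  5.72478071e-01  1.65775871e+00  5.03208796e-04
  9.11426285e-01 -8.13971574e-01]
cover_center 0.94 [292. 176. 317. 203.]
plate_center 0.94 [248. 248. 278. 270.]
plate_center 0.78 [163. 293. 192. 324.]
```

View pics/a1.png

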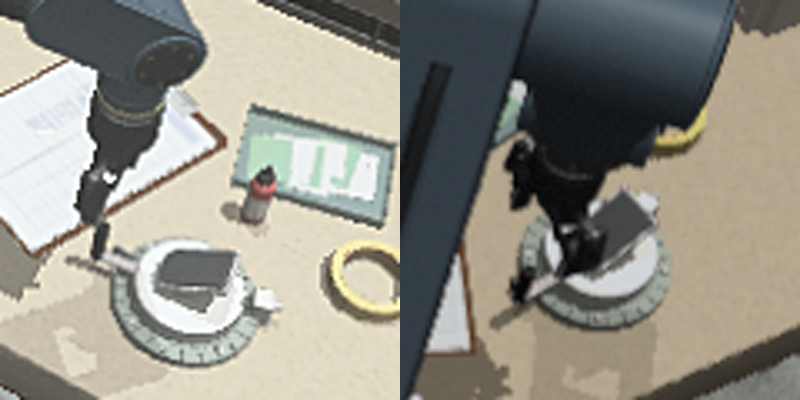

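View pics/top1.png

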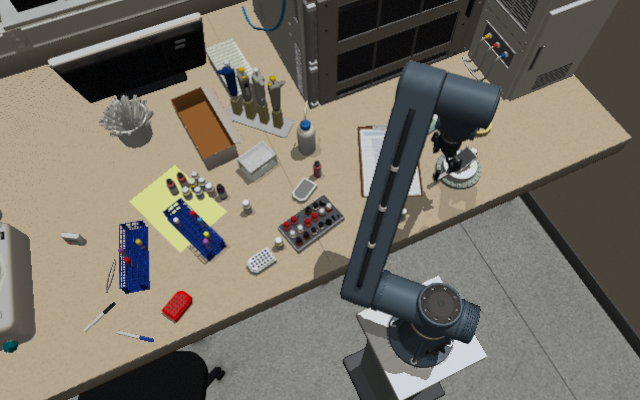

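The gripper is above the post. It shows in both views with the fingers either side, at about (100,240) and (520,280).

```bash
python3 -m pendant '0 -0.1 -0.1 4.5 0;0 -0.1 -0.1 9.2 0;0 -0.1 -0.1 9.2 0;1 -0.1 -0.1 9.2 0;1 -0.1 -0.1 9.2 0;1 -0.1 -0.1 9.2 0;1 -0.1 -0.1 9.2 0;1 -0.1 -0.1 9.2 0;1 -0.1 -0.1 9.2 0;1 -0.1 -0.1 9.2 0'
```

```text
clock: 4.2
position: [0.4658, -0.3308, 0.0691]
tool_rot: [3.136, 0.004, 1.573]
wrist_force: [3.9, 1.9, 5.8]
finger_gap: 0.0149
```

```bash
python3 -m pendant '1 -0.1 -1.1 0 0;1 -0.4 -2.2 0 0;1 -0.8 -3.2 0 0;1 -1.3 -4.2 0 0;1 -1.85 -5.1 0 0;1 -2.5 -6.0 0 0;1 -3.3 -6.9 0 0;1 -4.1 -7.6 0 0;1 -4.1 -7.6 0 0;1 -4.1 -7.6 0 0'
```

```text
clock: 5.2
position: [0.3908, -0.3736, 0.0695]
tool_rot: [3.134, 0.007, 1.572]
wrist_force: [5.1, -0.4, -3.0]
finger_gap: 0.0142
```

```bash
python3 -m pendant '0 0 0 0 0;0 0 0 0 0;0 0 0 0 0;0 0 0 0 0;0 0 0 0 0;0 0 0 -4 0;0 0 0 -9 0;0 4 0 -13 0;0 9 0 -17 0;0 14 0 -17 0;0 14 0 -17 0;0 14 0 -17 0'
python3 - <<'E'
from h import *
st=arm.get_state();print(st["position"],st["tool_rot"])
c=np.array([.4765,-.4425])
o=[]
for n in("scene","top"):
    s=snap(n);np.save(f"/tmp/{n}2.npy",s,allow_pickle=True)
    b=(370,220,470,320) if n=="scene" else (410,110,510,210)
    uu,vv=np.meshgrid(np.arange(b[0],b[2]),np.arange(b[1],b[3])); uv=np.c_[uu.ravel(),vv.ravel()]
    P=cloud(s,uv)
    d=np.hypot(*(P[:,:2]-c).T); a=np.degrees(np.arctan2(P[:,1]-c[1],P[:,0]-c[0]))%360
    m=(d>.09)&(d<.135)&(P[:,2]>.035)&(P[:,2]<.1)&(a>90)&(a<180);q=P[m]
    print("handle",m.sum(),q.mean(0) if len(q) else 0,a[m].mean())
    m=(d<.05)&(P[:,2]>.05)&(P[:,2]<.12); q=P[m]; A=np.c_[q[:,:2],np.ones(len(q))];w=np.ones(len(q))
    for _ in range(20):
        x=np.linalg.lstsq(A*w[:,None],q[:,2]*w,rcond=None)[0]; e=A@x-q[:,2]; w=1/(1+(e/.002)**2)
    print("slope down az",np.degrees(np.arctan2(-x[1],-x[0])),np.degrees(np.arctan(np.hypot(*x[:2]))),"z at c",x[0]*c[0]+x[1]*c[1]+x[2])
    g=np.linspace(-.14,.14,400);X,Y=np.meshgrid(g[::-1],g[::-1],indexing="ij")
    uv=proj(s,np.c_[.4765+X.ravel(),-.4425+Y.ravel(),np.full(X.size,.014)]).astype(np.float32).reshape(400,400,2)
    o.append(cv2.remap(s["frame"][:,:,::-1].copy(),uv[...,0],uv[...,1],cv2.INTER_CUBIC))
cv2.imwrite("pics/rect2.png",np.hstack(o));save(s,"pics/top2.png")
for t in ("cover_center","plate_center"):
    for d in nets.cut_out("top",t)[:1]: print(t,round(d["p"],2),np.round(d["box"])); np.save(f"/tmp/{t}.npy",d["pixels"])
E
```

```text
clock: 6.4
position: [0.3887, -0.2298, 0.2391]
tool_rot: [3.134, 0.007, 1.575]
wrist_force: [0.3, 0.2, 0.3]
finger_gap: 0.0855
[ 0.38866142 -0.22978696  0.23905684] [3.13380641 0.00663425 1.57547891]
handle 45 [ 0.38765535 -0.37152904  0.06723461] 141.3747667357424
slope down az 147.71068440969668 29.560648812022027 z at c 0.08096493464896948
handle 48 [ 0.38641343 -0.37053897  0.06859144] 141.3387006120037
slope down az 153.49353917003987 31.840919536021087 z at c 0.08150158697871251
cover_center 0.93 [291. 178. 316. 202.]
plate_center 0.81 [248. 251. 278. 275.]
```

View pics/rect2.png

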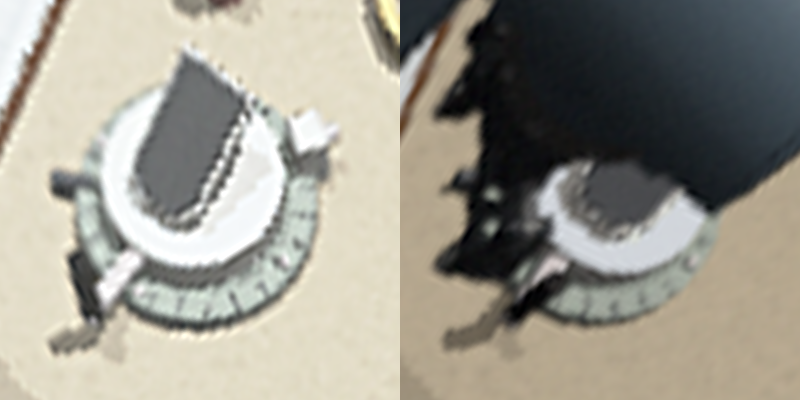

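View pics/top2.png

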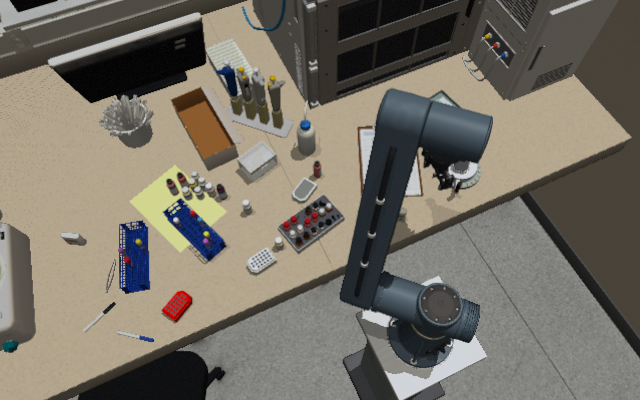

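The handle reads azimuth about 141° in both views, and the rib is visible at about (65,185), so the swivel is at 60°. The nest slope also follows. Next I locate the plate and cover by silhouette fitting.

```bash
cat > fit.py <<'E'
from h import *
from scipy.optimize import minimize
def outline(i=0.):
    L,W,c=.046-i,.030-i,.014
    # cut corner inset keep approx
    c=c-.586*i*1
    return np.array([[-L,-W],[L-c,-W],[L,-W+c],[L,W-c],[L-c,W],[-L,W]])
def sil(s,x,y,yaw,H,step,k=4,box=None):
    o=outline();Rm=np.array([[np.cos(yaw),-np.sin(yaw)],[np.sin(yaw),np.cos(yaw)]])
    V=[]
    for oo,z in ([(o,0),(o,H-.006 if step else H)]+([(outline(.0055),H)] if step else [])):
        V.append(np.c_[oo@Rm.T+[x,y],np.full(6,z)])
    uv=proj(s,np.vstack(V))
    l,u,r,d=box; im=np.zeros(((d-u)*k,(r-l)*k),np.uint8)
    h=cv2.convexHull(((uv-[l,u]+.5)*k-.5).astype(np.float32))
    cv2.fillConvexPoly(im,np.round(h*16).astype(np.int32),255,shift=4)
    return cv2.resize(im,(r-l,d-u),interpolation=cv2.INTER_AREA)/255.
def fit(views,x0,H,step):
    # views: list of (s,mask)
    D=[]
    for s,m in views:
        v,u=np.where(m);b=(u.min()-8,v.min()-8,u.max()+9,v.max()+9);D.append((s,m[b[1]:b[3],b[0]:b[2]].astype(float),b))
    f=lambda p:sum((abs(sil(s,p[0],p[1],p[2],H,step,box=b)-m)).sum() for s,m,b in D)
    best=[]
    for y0 in (x0[2],x0[2]+np.pi):
        r=None
        for k in range(3):
            p=x0[:2]+[y0] if r is None else list(r.x)
            r=minimize(f,p,method="Nelder-Mead",options=dict(initial_simplex=np.array([p,[p[0]+.01,p[1],p[2]],[p[0],p[1]+.01,p[2]],[p[0],p[1],p[2]+.15]]),xatol=1e-5,fatol=.01))
        best.append((r.fun,r.x))
    return best,sum(m.sum() for _,m,_ in D)
E
python3 - <<'E'
from fit import *
V={}
for n in("top","scene"):
    s=snap(n)
    for t in ("plate_center","cover_center"):
        for d in nets.cut_out(n,t)[:1]:
            print(n,t,round(d["p"],2),np.round(d["box"]),d["pixels"].sum()); V.setdefault(t,[]).append((s,d["pixels"]))
    np.save(f"/tmp/{n}3.npy",s,allow_pickle=True)
import pickle;pickle.dump(V,open("/tmp/V.pkl","wb"))
for t,x0,H,st in (("plate_center",[.45,.378,2.2],.03,True),("cover_center",[.622,.135,2.0],.02,False)):
    for vs in (V[t],V[t][:1],V[t][1:]):
        b,a=fit(vs,x0,H,st); print(t,a,[(round(e,1),np.round(x,4)) for e,x in b])
    a=[]
    for s,m in V[t]:
        v,u=np.where(m);l,tt,r,bb=u.min()-8,v.min()-8,u.max()+8,v.max()+8
        f=s["frame"][:,:,::-1].copy();f[m,1]=(f[m,1]*.5+127).astype(np.uint8)
        a+= [cv2.resize(s["frame"][tt:bb,l:r,::-1],(200,200),interpolation=cv2.INTER_CUBIC),cv2.resize(f[tt:bb,l:r],(200,200))]
    cv2.imwrite(f"pics/m_{t}.png",np.hstack(a))
E
```

```text
top plate_center 0.92 [247. 249. 278. 273.] 500
top cover_center 0.66 [292. 180. 317. 201.] 348
scene plate_center 0.47 [199. 173. 219. 188.] 228
scene cover_center 0.59 [314. 187. 333. 201.] 195
plate_center 728.0 [(np.float64(252.3), array([0.4443, 0.3738, 1.7616])), (np.float64(270.7), array([0.4442, 0.3725, 4.9016]))]
plate_center 500.0 [(np.float64(24.3), array([0.4443, 0.3738, 1.7616])), (np.float64(42.7), array([0.4442, 0.3725, 4.9016]))]
plate_center 228.0 [(np.float64(228.0), array([0.45 , 0.378, 2.2  ])), (np.float64(228.0), array([0.45  , 0.378 , 5.3416]))]
cover_center 543.0 [(np.float64(137.5), array([0.6377, 0.128 , 2.1036])), (np.float64(155.1), array([0.6383, 0.1256, 5.2299]))]
cover_center 348.0 [(np.float64(62.6), array([0.6385, 0.1246, 2.1224])), (np.float64(73.3), array([0.6384, 0.1212, 5.2571]))]
cover_center 195.0 [(np.float64(48.7), array([0.6339, 0.1355, 2.146 ])), (np.float64(51.5), array([0.6373, 0.1358, 5.3428]))]
```

View pics/m_plate_center.png

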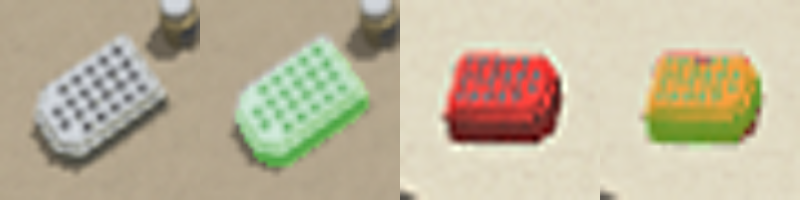

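View pics/m_cover_center.png

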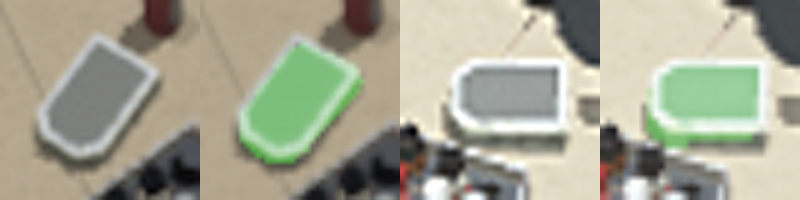

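The plate mask in the top view is good and its cut end faces left-down. In the scene view the network took the red look-alike, so I drop that one. I refine with depth masks.

```bash
python3 - <<'E'
import fit
from fit import *
import types
def silz(s,x,y,yaw,H,step,k=4,box=None,zl=.010):
    Rm=np.array([[np.cos(yaw),-np.sin(yaw)],[np.sin(yaw),np.cos(yaw)]])
    L=[(outline(),zl),(outline(),H-.006 if step else H)]+([(outline(.0055),H)] if step else [])
    uv=proj(s,np.vstack([np.c_[oo@Rm.T+[x,y],np.full(6,z)] for oo,z in L]))
    l,u,r,d=box; im=np.zeros(((d-u)*k,(r-l)*k),np.uint8)
    h=cv2.convexHull(((uv-[l,u]+.5)*k-.5).astype(np.float32));cv2.fillConvexPoly(im,np.round(h*16).astype(np.int32),255,shift=4)
    return cv2.resize(im,(r-l,d-u),interpolation=cv2.INTER_AREA)/255.
fit.sil=silz
S={"top":np.load("/tmp/top3.npy",allow_pickle=True).item(),"scene":np.load("/tmp/scene3.npy",allow_pickle=True).item()}
for t,x0,H,st in (("plate",[.4443,.3738,1.76],.03,True),("cover",[.636,.13,2.1],.02,False)):
    vs=[];tiles=[]
    for n,s in S.items():
        V,U=np.mgrid[0:400,0:640];P=cloud(s,np.c_[U.ravel(),V.ravel()])
        q=P[:,:2]-x0[:2];yaw=x0[2];R2=np.array([[np.cos(yaw),-np.sin(yaw)],[np.sin(yaw),np.cos(yaw)]]);q=q@R2
        m=((P[:,2]>.010)&(P[:,2]<H+.012)&(abs(q[:,0])<.058)&(abs(q[:,1])<.042)).reshape(400,640)
        mm=m.astype(np.uint8);nl,lab,stt,_=cv2.connectedComponentsWithStats(mm);m=lab==1+np.argmax(stt[1:,4])
        zt=P[m.ravel()][:,2]; print(t,n,m.sum(),"z pct",np.round(np.percentile(zt,[10,50,90]),3))
        vs.append((s,m))
        v,u=np.where(m);l,tt,r,bb=u.min()-8,v.min()-8,u.max()+8,v.max()+8
        f=s["frame"][:,:,::-1].copy();f[m,1]=(f[m,1]*.5+127).astype(np.uint8)
        tiles+=[cv2.resize(s["frame"][tt:bb,l:r,::-1],(200,200),interpolation=cv2.INTER_CUBIC),cv2.resize(f[tt:bb,l:r],(200,200))]
    cv2.imwrite(f"pics/d_{t}.png",np.hstack(tiles))
    for w in (vs,vs[:1],vs[1:]):
        b,a=fit.fit(w,x0,H,st);print(a,[(round(e,1),np.round(x,4)) for e,x in b])
E
```

```text
plate top 454 z pct [0.019 0.027 0.033]Traceback (most recent call last):
  File "<stdin>", line 19, in <module>
    return _wrapfunc(a, 'argmax', axis=axis, out=out, **kwds)
    return bound(*args, **kwds)
ValueError: attempt to get argmax of an empty sequence
```

```bash
cd pics; python3 -c "
import cv2,numpy as np
cv2.imwrite('d_both.png',np.vstack([cv2.imread('d_plate.png'),cv2.imread('d_cover.png')]))"
```

```text
[ WARN:0@0.017] global loadsave.cpp:275 findDecoder imread_('d_plate.png'): can't open/read file: check file path/integrity
[ WARN:0@0.017] global loadsave.cpp:275 findDecoder imread_('d_cover.png'): can't open/read file: check file path/integrity
Traceback (most recent call last):
cv2.error: OpenCV(4.12.0) :-1: error: (-5:Bad argument) in function 'imwrite'
> Overload resolution failed:
>  - img data type = object is not supported
>  - Expected Ptr<cv::UMat> for argument 'img'
```

```bash
cat > fd.py <<'E'
import fit
from fit import *
def silz(s,x,y,yaw,H,step,k=4,box=None,zl=.010):
    Rm=np.array([[np.cos(yaw),-np.sin(yaw)],[np.sin(yaw),np.cos(yaw)]])
    L=[(outline(),zl),(outline(),H-.006 if step else H)]+([(outline(.0055),H)] if step else [])
    uv=proj(s,np.vstack([np.c_[oo@Rm.T+[x,y],np.full(6,z)] for oo,z in L]))
    l,u,r,d=box; im=np.zeros(((d-u)*k,(r-l)*k),np.uint8)
    h=cv2.convexHull(((uv-[l,u]+.5)*k-.5).astype(np.float32));cv2.fillConvexPoly(im,np.round(h*16).astype(np.int32),255,shift=4)
    return cv2.resize(im,(r-l,d-u),interpolation=cv2.INTER_AREA)/255.
fit.sil=silz
E
python3 - <<'E'
from fd import *
L=lambda f:np.load(f,allow_pickle=True).item()
S=[("top3",L("/tmp/top3.npy")),("top0",L("/tmp/top.npy")),("sc0",L("/tmp/scene.npy")),("sc3",L("/tmp/scene3.npy"))]
rows=[]
for t,x0,H,st,use in (("plate",[.4443,.3738,2.1],.03,True,("top3","sc0")),("cover",[.636,.13,2.1],.02,False,("top3","sc3"))):
    vs=[];tiles=[]
    for n,s in S:
        if n not in use: continue
        V,U=np.mgrid[0:400,0:640];P=cloud(s,np.c_[U.ravel(),V.ravel()])
        m=((P[:,2]>.010)&(P[:,2]<H+.015)&(np.hypot(*(P[:,:2]-x0[:2]).T)<.065)).reshape(400,640)
        m=cv2.morphologyEx(m.astype(np.uint8),cv2.MORPH_OPEN,np.ones((3,3),np.uint8))
        nl,lab,stt,_=cv2.connectedComponentsWithStats(m);m=lab==1+np.argmax(stt[1:,4])
        print(t,n,m.sum(),np.round(np.percentile(P[m.ravel()][:,2],[10,50,90]),3),P[m.ravel()].mean(0))
        vs.append((s,m))
        v,u=np.where(m);l,tt,r,bb=u.min()-8,v.min()-8,u.max()+8,v.max()+8
        f=s["frame"][:,:,::-1].copy();f[m,1]=(f[m,1]*.5+127).astype(np.uint8)
        tiles+=[cv2.resize(s["frame"][tt:bb,l:r,::-1],(200,200),interpolation=cv2.INTER_CUBIC),cv2.resize(f[tt:bb,l:r],(200,200))]
    rows.append(np.hstack(tiles))
    for w in (vs,vs[:1],vs[1:]):
        b,a=fit.fit(w,x0,H,st);print(a,[(round(e,1),np.round(x,4)) for e,x in b])
cv2.imwrite("pics/d_both.png",np.vstack(rows))
E
```

```text
plate top3 450 [0.019 0.027 0.033] [0.44159228 0.37357609 0.02668998]
plate sc0 212 [0.018 0.026 0.032] [0.43910737 0.37183509 0.02561209]Traceback (most recent call last):
  File "<stdin>", line 20, in <module>
AttributeError: 'function' object has no attribute 'fit'
```

```bash
sed -i 's/^import fit$/import fit as F/; s/^fit.sil=silz/F.sil=silz/' fd.py
cat > run.py <<'E'
from fd import *
L=lambda f:np.load(f,allow_pickle=True).item()
S=[("top3",L("/tmp/top3.npy")),("top0",L("/tmp/top.npy")),("sc0",L("/tmp/scene.npy")),("sc3",L("/tmp/scene3.npy"))]
rows=[]
for t,x0,H,st,use in (("plate",[.4443,.3738,2.1],.03,True,("top3","sc0")),("cover",[.636,.13,2.1],.02,False,("top3","sc3"))):
    vs=[];tiles=[]
    for n,s in S:
        if n not in use: continue
        V,U=np.mgrid[0:400,0:640];P=cloud(s,np.c_[U.ravel(),V.ravel()])
        m=((P[:,2]>.010)&(P[:,2]<H+.015)&(np.hypot(*(P[:,:2]-x0[:2]).T)<.065)).reshape(400,640)
        m=cv2.morphologyEx(m.astype(np.uint8),cv2.MORPH_OPEN,np.ones((3,3),np.uint8))
        nl,lab,stt,_=cv2.connectedComponentsWithStats(m);m=lab==1+np.argmax(stt[1:,4])
        print(t,n,m.sum(),np.round(np.percentile(P[m.ravel()][:,2],[10,50,90]),3),P[m.ravel()].mean(0))
        vs.append((s,m))
        v,u=np.where(m);l,tt,r,bb=u.min()-8,v.min()-8,u.max()+8,v.max()+8
        f=s["frame"][:,:,::-1].copy();f[m,1]=(f[m,1]*.5+127).astype(np.uint8)
        tiles+=[cv2.resize(s["frame"][tt:bb,l:r,::-1],(200,200),interpolation=cv2.INTER_CUBIC),cv2.resize(f[tt:bb,l:r],(200,200))]
    rows.append(np.hstack(tiles))
    for w in (vs,vs[:1],vs[1:]):
        b,a=F.fit(w,x0,H,st);print(a,[(round(e,1),np.round(x,4)) for e,x in b])
cv2.imwrite("pics/d_both.png",np.vstack(rows))
E
python3 run.py
```

```text
plate top3 450 [0.019 0.027 0.033] [0.44159228 0.37357609 0.02668998]
plate sc0 212 [0.018 0.026 0.032] [0.43910737 0.37183509 0.02561209]
662.0 [(np.float64(71.2), array([0.445 , 0.3748, 1.7574])), (np.float64(91.2), array([0.4454, 0.3734, 4.8907]))]
450.0 [(np.float64(31.1), array([0.4453, 0.3744, 1.7484])), (np.float64(50.5), array([0.4457, 0.3731, 4.8891]))]
212.0 [(np.float64(25.6), array([0.4435, 0.3799, 1.7651])), (np.float64(35.8), array([0.4446, 0.3774, 4.9549]))]
cover top3 343 [0.014 0.019 0.024] [0.63654141 0.12521132 0.01885164]
cover sc3 192 [0.014 0.018 0.023] [0.63634752 0.13036408 0.01799978]
535.0 [(np.float64(85.4), array([0.6382, 0.1272, 2.1376])), (np.float64(104.3), array([0.6391, 0.1257, 5.2869]))]
343.0 [(np.float64(40.3), array([0.638 , 0.1257, 2.1229])), (np.float64(55.1), array([0.6391, 0.1232, 5.3102]))]
192.0 [(np.float64(21.7), array([0.636 , 0.1326, 2.1405])), (np.float64(31.8), array([0.6398, 0.1321, 5.1618]))]
```

View pics/d_both.png

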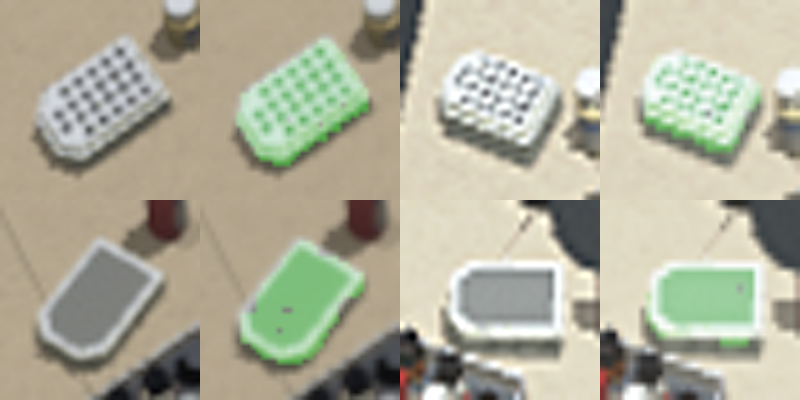

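The plate fits at about (0.446, 0.377) with yaw 1.757, and the cover at about (0.639, 0.129) with yaw 2.13, after averaging the cameras' opposite offsets. Those offsets come from the gripped handle's TCP position. Now I move over the plate.

```bash
python3 -m pendant '0 5 1 0 0;0 10 2 0 -0.05;0 15 3 0 -0.1;0 20 4 0 -0.18;0 25 5 0 -0.18;0 30 6 0 -0.18;0 35 6 0 -0.18;0 40 6 0 -0.18;0 45 6 0 -0.18;0 50 6 0 -0.18;0 55 6 0 -0.18;0 60.7 6 0 -0.18'
python3 - <<'E'
from h import *
st=arm.get_state();print(st["position"],st["tool_rot"],st["joint_pos"])
# heights near the cover's fingers
s=np.load("/tmp/top3.npy",allow_pickle=True).item()
V,U=np.mgrid[0:400,0:640];P=cloud(s,np.c_[U.ravel(),V.ravel()])
for psi,c,nm in ((2.13,[.639,.129],"cover"),(1.757,[.446,.377],"plate")):
    q=(P[:,:2]-c)@np.array([[np.cos(psi),-np.sin(psi)],[np.sin(psi),np.cos(psi)]])
    for x0 in range(-90,90,10):
        r=[]
        for y0 in range(-90,90,10):
            m=(abs(q[:,0]-x0/1e3-.005)<.005)&(abs(q[:,1]-y0/1e3-.005)<.005)
            r.append("%3.0f"%(P[m,2].max()*1e3) if m.any() else "  .")
        print(nm,"%4d"%x0," ".join(r))
E
```

```text
clock: 8.1
position: [0.4487, 0.3638, 0.2344]
tool_rot: [3.135, 0.008, 1.751]
wrist_force: [1.9, -0.1, 0.3]
finger_gap: 0.0851
[0.44869779 0.36379444 0.23443291] [3.13541778 0.00805633 1.75139226] [ 0.49263319  0.47967154  1.56989951 -0.01079338  1.08864193  0.31700103]
cover  -90   9   2   5   3   5   1   5   6  86 108  98   4   1   6   3   6   4  -1
cover  -80   1   3   4   6   3   8   0   5  71  92  76   0   7   1   6  10  10   4
cover  -70   5  -0   3   9   5  12  -2   4  12   9   7   7  10   6   8   5   7   3
cover  -60   3   1   4   2   5   7   8  14   6   5   3   6   7   2   4   1   2   2
cover  -50   5   4   5  -2  14   8  18  20  19  23  21  21  21   2  10   1   8   7
cover  -40   5   5   6  10   6   1  23  23  28  24  25  28  23   7   2   7   6   1
cover  -30   6   5  10   5   5   9  22  23  25  27  23  22  29   1   8  -1  33   9
cover  -20   5   7   4  14   5   6  25  25  25  29  22  26  23   5   7   .  34  36
cover  -10   6   7   4   4   4  10  21  24  27  25  23  28  24   4   4   .  42  26
cover    0   6   4   7   0   5   4  21  23  23  27  27  19  24   4   2  34  30  26
[... 1460 characters left out ...]
  35  42  40  30   0   4   5   5   8
plate   10   8   2   8   4   1   6  32  32  36  34  37  34  26   3   0   2   5  11
plate   20   8   7   5   6   1  15  32  36  31  33  38  36  21   5   3   8   9   4
plate   30   3   2   5   6   9   3  28  30  38  34  38  37  28   3   2   0   4   2
plate   40   1   4   5   7   2   9   6  23  25  26  26  24   4   4   7   5   7   6
plate   50   3   3   4  11   6   4   5   9   2   3   1   8   5   3   7   4   2   5
plate   60   1   2  10   4   8   6   6   5   7   6   6   2   5   5   9   4   5   7
plate   70   3  -1   4   2   7   7   7   8   6   2   3   3   4   6   4   6   3   6
plate   80   4   6   5   4   3   5   6   1  10   2   1   9   8  10   6   4   5   7
```

```bash
python3 -m pendant '0 1.3 0 3 0;0 1.3 0 7 0;0 1.3 0 11 0;0 1.3 0 14 0;0 1.3 0 14 0;0 1.3 0 14 0;0 1.3 0 14 0'
python3 - <<'E'
from h import *
o=[]
for n in("scene","top"):
    s=snap(n);np.save(f"/tmp/{n}4.npy",s,allow_pickle=True)
    b=(200,140,320,260) if n=="scene" else (200,190,320,310)
    o.append(cv2.resize(s["frame"][b[1]:b[3],b[0]:b[2],::-1],(400,400),interpolation=cv2.INTER_CUBIC))
cv2.imwrite("pics/a4.png",np.hstack(o))
E
```

```text
clock: 8.8
position: [0.4488, 0.3762, 0.0961]
tool_rot: [3.132, 0.007, 1.751]
wrist_force: [-0.1, -0.0, 0.4]
finger_gap: 0.0856
```

View pics/a4.png

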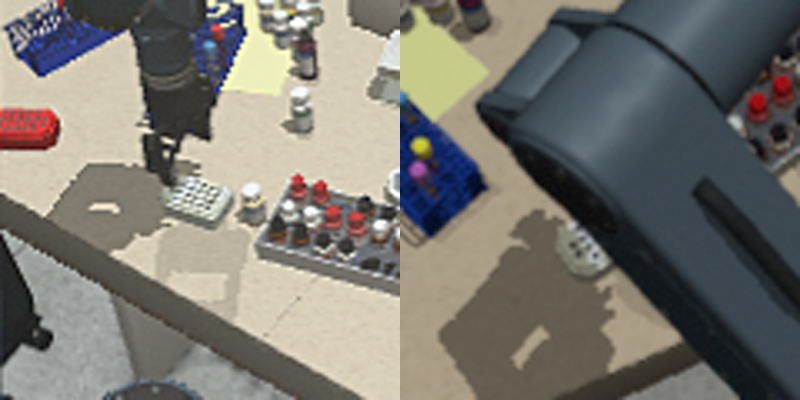

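```bash
python3 - <<'E'
from h import *
s=np.load("/tmp/scene4.npy",allow_pickle=True).item()
T=np.array([.4488,.3762,.0961]);ty=np.array([.984,.179,0])
for p in (T,T+ty*.045-[0,0,.005],T-ty*.045-[0,0,.005],[.446,.377,.03]): print((proj(s,p)[0]-[200,140])*400/120)
b=(200,140,320,260)
V,U=np.mgrid[140:220,230:280];P=cloud(s,np.c_[U.ravel(),V.ravel()])
m=(P[:,2]>.06)&(P[:,2]<.14)&(np.hypot(*(P[:,:2]-T[:2]).T)<.09); q=(P[m]-T)@np.array([[-.179,.984,0],[.984,.179,0],[0,0,1]]).T
print(m.sum(),q[:,2].min());
for r in q[np.argsort(q[:,2])][:30:2]: print(np.round(r*1e3))
E
```

```text
[188.99956568 155.96006978]
[206.02440183 136.58292434]
[172.53909333 181.19099627]
[194.06859247 190.35838062]
69 -0.03306861985295842
[-77.   4. -33.]
[-80.  -2. -32.]
[ 8. 42. -5.]
[ -5. -50.  -2.]
[ 8. 34.  2.]
[-6. 38.  3.]
[ 1. 42.  4.]
[-5. 41.  7.]
[ 7. 35.  7.]
[11. 34.  7.]
[14. 38.  9.]
[ 9. 39. 10.]
[ -3. -44.  11.]
[-5. 42. 12.]
[13. 38. 16.]
```

```bash
python3 -m pendant '0 0.1 -0.3 4 0;0 0.1 -0.3 7 0;0 0.1 -0.3 8 0;0 0.1 -0.3 8 0;0 0.1 -0.3 8 0;1 0.1 -0.3 8 0;1 0.1 -0.3 8 0;1 0.1 -0.3 8 0;1 0.1 -0.3 8 0;1 0.1 -0.3 8 0;1 0.1 -0.3 8 0'
```

```text
clock: 10.0
position: [0.4475, 0.3769, 0.0182]
tool_rot: [3.129, 0.006, 1.751]
wrist_force: [0.5, -0.7, 5.6]
finger_gap: 0.059
```

```bash
python3 -m pendant '1 0 0 -3 0;1 0 0 -8 0;1 0 0 -13 0;1 -5 0 -18 0;1 -10 2 -20 0.08;1 -15 4 -20 0.0;1 -20 4 -20 -0.1;1 -25 4 -20 -0.2;1 -30 4 -20 -0.3;1 -30 4 -20 -0.3;1 -30 4 -20 -0.3'
python3 - <<'E'
from h import *
st=arm.get_state();print(st["position"],st["tool_rot"],st["joint_pos"])
o=[]
T=st["position"]
for n in("scene","top"):
    s=snap(n);np.save(f"/tmp/{n}5.npy",s,allow_pickle=True)
    u,v=proj(s,T)[0].astype(int);b=(max(0,u-50),max(0,v-50),u+50,v+50);print(n,u,v)
    o.append(cv2.resize(s["frame"][b[1]:b[3],b[0]:b[2],::-1],(400,400),interpolation=cv2.INTER_CUBIC))
cv2.imwrite("pics/a5.png",np.hstack(o))
E
```

```text
clock: 11.1
position: [0.539, 0.086, 0.2212]
tool_rot: [3.13, 0.011, 2.046]
wrist_force: [-0.1, 0.1, -1.1]
finger_gap: 0.0588
[0.53898767 0.08598831 0.22122161] [3.12979633 0.01110609 2.0461107 ] [-0.04461847  0.45123407  1.67121281 -0.00447889  1.00339507 -0.51762095]
scene 321 179
top 324 179
```

View pics/a5.png

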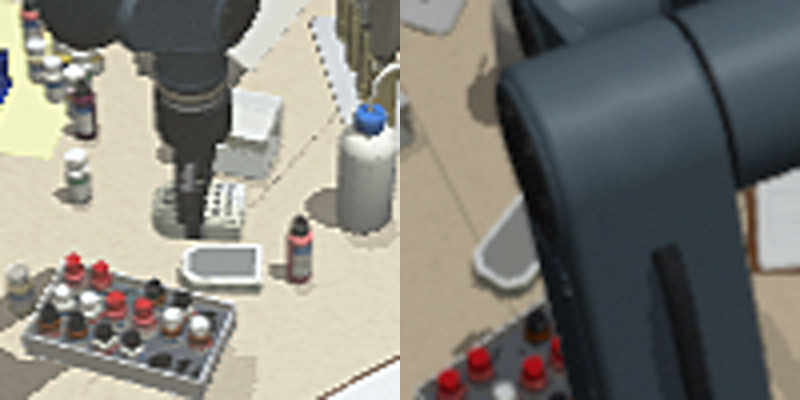

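The plate is held level, at (200,205) in the left crop, with its cut end to the left. Now I measure its offset along the fingers' plane.

```bash
cat > held.py <<'E'
from h import *
def held(s,T,rot):
    Rm=R.from_euler("xyz",rot).as_matrix()
    u,v=proj(s,T)[0].astype(int);V,U=np.mgrid[max(0,v-30):v+30,max(0,u-30):u+30];uv=np.c_[U.ravel(),V.ravel()]
    P=cloud(s,uv);q=(P-T)@Rm;C=s["frame"][uv[:,1],uv[:,0]].astype(int)
    m=(abs(q[:,0])<.08)&(abs(q[:,1])<.06)&(q[:,2]>-.03)&(q[:,2]<.04)
    return uv[m],q[m],C[m]
E
python3 - <<'E'
from held import *
T=np.array([.53898767,.08598831,.22122161]);rot=[3.12979633,.01110609,2.0461107]
s=np.load("/tmp/scene5.npy",allow_pickle=True).item()
uv,q,C=held(s,T,rot)
w=C.min(1)>110
print(len(q),w.sum())
for lo in np.arange(-.064,.064,.008):
    m=(q[:,0]>=lo)&(q[:,0]<lo+.008); print("%.3f"%lo,m.sum(),(m&w).sum(),np.round(np.percentile(q[m,2],[5,50,95]),3) if m.any() else "",np.round(q[m,1].min(),3) if m.any() else "",np.round(q[m,1].max(),3) if m.any() else "")
print(np.sort(np.round(q[w,0],3))[[0,1,2,3,-4,-3,-2,-1]])
E
```

```text
239 183
-0.064 0 0   
-0.056 0 0   
-0.048 10 10 [-0.007  0.004  0.017] -0.037 0.007
-0.040 30 26 [-0.012 -0.006  0.016] -0.033 0.03
-0.032 30 29 [-0.013 -0.008  0.015] -0.036 0.021
-0.024 24 23 [-0.014 -0.009  0.012] -0.033 0.02
-0.016 29 26 [-0.014 -0.007  0.012] -0.033 0.041
-0.008 20 9 [-0.013 -0.007  0.009] -0.046 0.012
0.000 9 1 [-0.016 -0.006  0.004] -0.047 0.023
0.008 6 0 [-0.012 -0.001  0.005] -0.043 0.021
0.016 9 5 [-0.003  0.01   0.018] -0.041 -0.027
0.024 20 13 [-0.013 -0.006  0.019] -0.034 0.022
0.032 28 21 [-0.013 -0.007  0.015] -0.035 0.019
0.040 21 17 [-0.013 -0.006  0.014] -0.026 0.013
0.048 3 3 [-0.009 -0.001 -0.001] -0.004 0.01
0.056 0 0   
[-0.042 -0.041 -0.041 -0.041  0.048  0.048  0.049  0.051]
```

```bash
cat >> held.py <<'E'
from fit import outline
from scipy.optimize import minimize
def prism(H,step,pitch=0.):
    L=[(outline(),-H/2),(outline(),H/2-(.006 if step else 0))]+([(outline(.0055),H/2)] if step else [])
    V=np.vstack([np.c_[o,np.full(6,z)] for o,z in L])
    return V
def fitheld(s,T,rot,H,step,zc,x0=0.):
    # body frame: x=tool x, z=-tool z (up), y accordingly; offset (x,y) in tool frame, centre at tool z = zc
    Rm=R.from_euler("xyz",rot).as_matrix()
    u,v=proj(s,T)[0].astype(int);l,t,r,b=u-32,v-32,u+32,v+32
    V,U=np.mgrid[t:b,l:r];uv=np.c_[U.ravel(),V.ravel()]
    P=cloud(s,uv);q=(P-T)@Rm;C=s["frame"][uv[:,1],uv[:,0]].astype(int)
    inb=(abs(q[:,0])<.08)&(abs(q[:,1])<.08)&(q[:,2]>-.16)&(q[:,2]<.045)
    plate=inb&(q[:,2]>-.03)&(C.max(1)>105)&(abs(q[:,0])<.065)&(abs(q[:,1])<.045)
    grip=(inb&~plate)
    g=cv2.dilate(grip.reshape(b-t,r-l).astype(np.uint8),np.ones((3,3)))>0
    pl=plate.reshape(b-t,r-l); ok=~g|pl
    B=prism(H,step)
    def sil(p,k=4):
        X=B.copy();cy,sy=np.cos(p[2]),np.sin(p[2])
        X=np.c_[X[:,0]*cy-X[:,1]*sy+p[0],-(X[:,0]*sy+X[:,1]*cy)+p[1],zc-X[:,2]]
        w=proj(s,X@Rm.T+T);im=np.zeros(((b-t)*k,(r-l)*k),np.uint8)
        h=cv2.convexHull(((w-[l,t]+.5)*k-.5).astype(np.float32));cv2.fillConvexPoly(im,np.round(h*16).astype(np.int32),255,shift=4)
        return cv2.resize(im,(r-l,b-t),interpolation=cv2.INTER_AREA)/255.
    f=lambda p:(abs(sil(p)-pl)*ok).sum()
    p=np.array([x0,0,0.])
    for _ in range(3):
        rr=minimize(f,p,method="Nelder-Mead",options=dict(initial_simplex=np.array([p,p+[.006,0,0],p+[0,.006,0],p+[0,0,.1]]),xatol=1e-5,fatol=.01));p=rr.x
    return rr.fun,rr.x,pl.sum()
E
python3 - <<'E'
from held import *
T=np.array([.53898767,.08598831,.22122161]);rot=[3.12979633,.01110609,2.0461107]
s=np.load("/tmp/scene5.npy",allow_pickle=True).item()
for zc in (.0,.003,.006): print(fitheld(s,T,rot,.03,True,zc),fitheld(s,T,rot,.03,True,zc,x0=.005))
E
```

```text
(np.float64(16.16862745098039), array([ 0.00424654, -0.00651932,  0.02259828]), np.int64(209)) (np.float64(14.87843137254902), array([ 0.00389779, -0.00553831,  0.0764599 ]), np.int64(209))
(np.float64(15.282352941176471), array([ 0.00425916, -0.00407652, -0.00347008]), np.int64(209)) (np.float64(14.75294117647059), array([ 0.00449247, -0.00241714,  0.07343066]), np.int64(209))
(np.float64(14.423529411764704), array([ 0.00476805, -0.00079799,  0.02651433]), np.int64(209)) (np.float64(14.647058823529411), array([ 0.00524126, -0.00158809,  0.00840294]), np.int64(209))
```

Seen in the same camera, the plate's offset matches the fingers' own apparent offset (both about +4 mm), so the plate is centred in the grip. Next I carry it above the stand.

```bash
python3 -m pendant '1 -4 -3 0 0;1 -8 -5.6 0 -0.1;1 -12 -8.4 0 -0.2;1 -16 -11 0 -0.3;1 -20 -14 0 -0.42;1 -24 -17 0 -0.42;1 -28 -19.5 0 -0.42;1 -32 -22.3 0 -0.42;1 -36 -25 0 -0.42;1 -40 -28 0 -0.42;1 -43.6 -29.8 0 -0.42;1 -43.6 -29.8 2 -0.42'
python3 -m pendant '1 0 0 0 0;1 0 0 0 0;1 0 0 0 0'
python3 - <<'E'
from held import *
st=arm.get_state();T=st["position"];rot=st["tool_rot"];print(T,rot,st["joint_pos"])
o=[]
for n in("scene","top"):
    s=snap(n);np.save(f"/tmp/{n}6.npy",s,allow_pickle=True)
    u,v=proj(s,[.479,-.443,.1])[0].astype(int);b=(u-50,v-50,u+50,v+50);print(n,u,v)
    o.append(cv2.resize(s["frame"][b[1]:b[3],b[0]:b[2],::-1],(400,400),interpolation=cv2.INTER_CUBIC))
cv2.imwrite("pics/a6.png",np.hstack(o))
E
```

```text
clock: 12.4
position: [0.4766, -0.4419, 0.2045]
tool_rot: [3.139, 0.025, 2.467]
wrist_force: [0.6, -0.7, -1.8]
finger_gap: 0.0587
clock: 12.7
position: [0.4776, -0.4406, 0.2054]
tool_rot: [3.139, 0.026, 2.469]
wrist_force: [0.3, 0.9, -0.4]
finger_gap: 0.0587
[ 0.47758496 -0.44058187  0.20539102] [3.13926855 0.02550482 2.46900164] [-0.92051032  0.59899695  1.42746861  0.0095944   1.09099075 -1.82307143]
scene 430 266
top 463 155
```

View pics/a6.png

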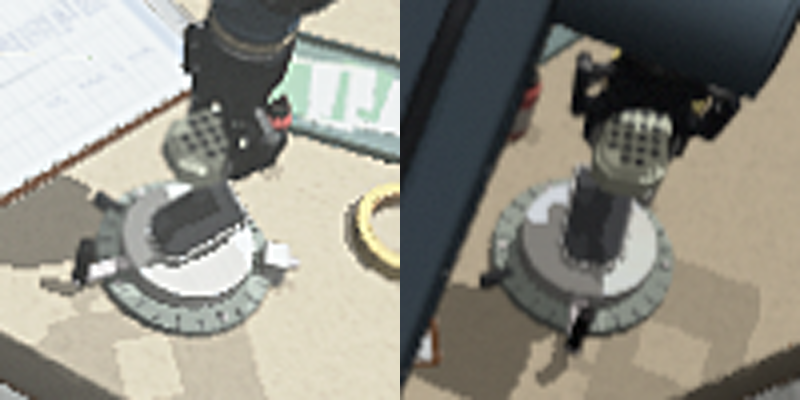

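```bash
python3 - <<'E'
from held import *
def nestpts(c,az,i,z):
    a=np.radians(30);ex=np.array([np.cos(az)*np.cos(a),np.sin(az)*np.cos(a),-np.sin(a)]);ez=np.array([np.cos(az)*np.sin(a),np.sin(az)*np.sin(a),np.cos(a)]);ey=np.cross(ez,ex)
    o=outline(i);return np.array([c[0],c[1],.075])+np.outer(o[:,0],ex)+np.outer(o[:,1],ey)+z*ez
tiles=[]
for n,f,az0 in (("scene","scene2",2.466),("scene","scene",1.685),("top","top",1.685),("scene","scene3",2.466)):
    s=np.load(f"/tmp/{f}.npy",allow_pickle=True).item()
    u,v=proj(s,[.478,-.443,.08])[0].astype(int);l,t,r,b=u-25,v-25,u+25,v+25
    C=s["frame"][t:b,l:r].astype(int)
    V,U=np.mgrid[t:b,l:r];P=cloud(s,np.c_[U.ravel(),V.ravel()]).reshape(50,50,3)
    m=((C.max(2)<125)&(P[...,2]>.052)&(P[...,2]<.115)&(np.hypot(P[...,0]-.478,P[...,1]+.443)<.06)).astype(np.uint8)
    nl,lab,st,_=cv2.connectedComponentsWithStats(m);m=lab==1+np.argmax(st[1:,4])
    def sil(p,k=4):
        w=proj(s,nestpts(p[:2],p[2],.0055,.006));im=np.zeros((50*k,50*k),np.uint8)
        cv2.fillConvexPoly(im,np.round(cv2.convexHull(((w-[l,t]+.5)*k-.5).astype(np.float32))*16).astype(np.int32),255,shift=4);return cv2.resize(im,(50,50),interpolation=cv2.INTER_AREA)/255.
    p=np.array([.478,-.443,az0])
    for _ in range(3):
        rr=minimize(lambda p:abs(sil(p)-m).sum(),p,method="Nelder-Mead",options=dict(initial_simplex=np.array([p,p+[.006,0,0],p+[0,.006,0],p+[0,0,.1]])));p=rr.x
    print(f,m.sum(),round(rr.fun,1),np.round(p[:2],4),round(np.degrees(p[2]),1))
    a=cv2.resize(np.ascontiguousarray(s["frame"][t:b,l:r,::-1]),(200,200),interpolation=cv2.INTER_CUBIC);
    cv2.polylines(a,[np.round(((proj(s,nestpts(p[:2],p[2],.0055,.006))-[l,t]+.5)*4-.5)).astype(np.int32)],True,(0,0,255),1);tiles.append(a)
cv2.imwrite("pics/nestfit.png",np.hstack(tiles))
s=np.load("/tmp/scene6.npy",allow_pickle=True).item()
T=np.array([.47758496,-.44058187,.20539102]);rot=[3.13926855,.02550482,2.46900164]
for n in("scene6","top6"):
    s=np.load(f"/tmp/{n}.npy",allow_pickle=True).item();print(n,fitheld(s,T,rot,.03,True,.003))
E
```

```text
scene2 268 21.9 [ 0.4755 -0.4421] 141.4
scene 212 21.0 [ 0.4745 -0.4427] 95.2
top 347 54.3 [ 0.4759 -0.4437] 97.5
scene3 269 21.8 [ 0.4754 -0.4424] 141.2
scene6 (np.float64(10.262745098039215), array([0.00300909, 0.00089464, 0.0508499 ]), np.int64(206))
top6 (np.float64(4.752941176470588), array([ 0.00234935, -0.00454316, -0.02626997]), np.int64(130))
```

View pics/nestfit.png

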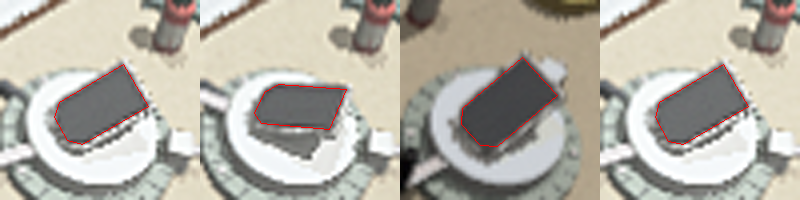

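Both cameras agree that the plate sits 2.6 mm down-slope of the axis, matching the TCP reading. The nest fit gives azimuth 141.3°. I descend to just above first contact.

```bash
python3 -m pendant '1 0.3 -0.1 3 0;1 0.6 -0.1 6 0;1 0.7 -0.1 8 0;1 0.8 -0.1 8.7 0;1 0.8 -0.1 8.7 0;1 0.8 -0.1 8.7 0;1 0.8 -0.1 8.7 0'
python3 - <<'E'
from held import *
st=arm.get_state();T=st["position"];print(T,st["tool_rot"],(T[:2]-[.479,-.4432])@[-.78,.625],(T[:2]-[.479,-.4432])@[.625,.78])
o=[]
for n in("scene","top"):
    s=snap(n);np.save(f"/tmp/{n}7.npy",s,allow_pickle=True)
    u,v=proj(s,[.479,-.443,.1])[0].astype(int);b=(u-30,v-30,u+30,v+30)
    o.append(cv2.resize(s["frame"][b[1]:b[3],b[0]:b[2],::-1],(400,400),interpolation=cv2.INTER_CUBIC))
cv2.imwrite("pics/a7.png",np.hstack(o))
E
```

```text
clock: 13.5
position: [0.4732, -0.4386, 0.12]
tool_rot: [3.14, 0.029, 2.469]
wrist_force: [-1.0, 0.3, -1.2]
finger_gap: 0.0586
[ 0.47315133 -0.43862119  0.11996034] [3.1402477  0.02875087 2.46898539] 0.007423719522245837 -8.39486739834715e-05
```

View pics/a7.png

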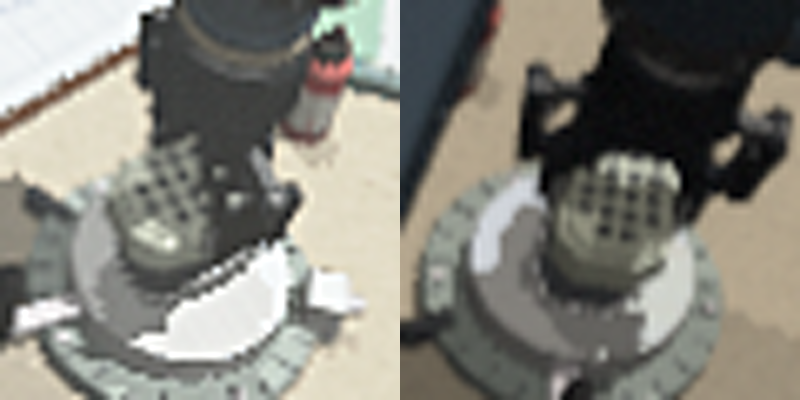

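```bash
python3 -m pendant '1 0.05 0 0.4 0;1 0.1 0 0.8 0;1 0.15 0 1.2 0;1 0.2 0 1.5 0;1 0.2 0 1.5 0'
```

```text
clock: 14.1
position: [0.4712, -0.4372, 0.1065]
tool_rot: [3.141, 0.028, 2.469]
wrist_force: [-5.0, 4.5, 10.6]
finger_gap: 0.0587
```

```bash
python3 -m pendant '1 0 0 0.3 0;1 0.05 0 0.6 0;1 0.05 0 0.9 0;1 0.1 0 1.2 0;1 0.1 0 1.2 0'
python3 - <<'E'
from held import *
st=arm.get_state();T=st["position"];print(T,st["tool_rot"],(T[:2]-[.479,-.4432])@[-.78,.625],(T[:2]-[.479,-.4432])@[.625,.78])
o=[]
for n in("scene","top"):
    s=snap(n);np.save(f"/tmp/{n}8.npy",s,allow_pickle=True)
    u,v=proj(s,[.479,-.443,.1])[0].astype(int);b=(u-30,v-30,u+30,v+30)
    o.append(cv2.resize(s["frame"][b[1]:b[3],b[0]:b[2],::-1],(400,400),interpolation=cv2.INTER_CUBIC))
cv2.imwrite("pics/a8.png",np.hstack(o))
E
```

```text
clock: 14.6
position: [0.4699, -0.4361, 0.0964]
tool_rot: [3.141, 0.027, 2.47]
wrist_force: [-5.3, 4.5, 11.7]
finger_gap: 0.0588
[ 0.46985947 -0.43614748  0.09636143] [3.14100627 0.02665397 2.47024097] 0.011537441128254226 -0.00021186471665860304
```

View pics/a8.png

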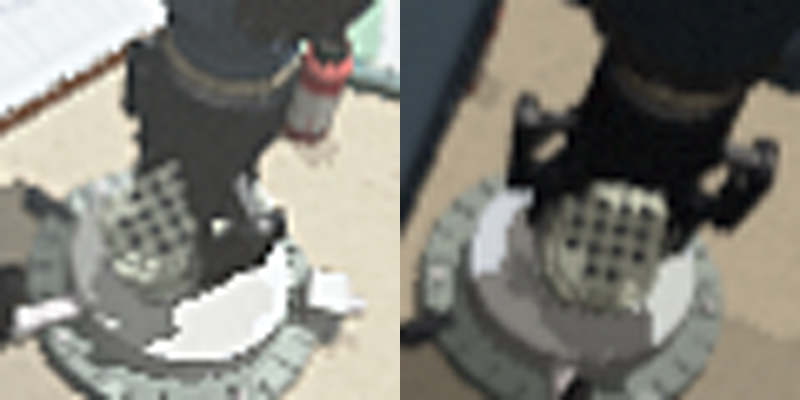

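The plate is pivoting onto the nest as planned, with its cut end dipping. I check the tilt by depth.

```bash
cat > tilt.py <<'E'
from held import *
def tilt(s,c=(.479,-.4432),az=np.radians(141.3),lo=.06):
    V,U=np.mgrid[100:330,380:520];uv=np.c_[U.ravel(),V.ravel()];P=cloud(s,uv);C=s["frame"][uv[:,1],uv[:,0]].astype(int)
    e=np.array([np.cos(az),np.sin(az)]);q=P[:,:2]-np.array(c);h=q@e;w=q@[-e[1],e[0]]
    m=(abs(h)<.055)&(abs(w)<.026)&(P[:,2]>lo)&(P[:,2]<.16)&(C.max(1)>60)&(C.max(1)-C.min(1)<40)
    A=np.c_[h[m],w[m],np.ones(m.sum())];z=P[m,2];W=np.ones(m.sum())
    for _ in range(40):
        x=np.linalg.lstsq(A*W[:,None],z*W,rcond=None)[0];r=A@x-z;W=1/(1+(r/.003)**2)
    return m.sum(),np.degrees(np.arctan(-x[0])),np.degrees(np.arctan(x[1])),x[2],(abs(r)<.004).sum()
E
python3 - <<'E'
from tilt import *
for n in ("scene7","top7","scene8","top8"): print(n,tilt(np.load(f"/tmp/{n}.npy",allow_pickle=True).item()))
E
```

```text
scene7 (np.int64(227), np.float64(4.69961638701846), np.float64(-1.593818491940069), np.float64(0.13198737071764569), np.int64(112))
top7 (np.int64(249), np.float64(2.212613740853168), np.float64(-1.9517760080330995), np.float64(0.13083132233757264), np.int64(133))
scene8 (np.int64(189), np.float64(23.27706678120891), np.float64(-1.8397579736410614), np.float64(0.11596935227861938), np.int64(117))
top8 (np.int64(246), np.float64(20.52286237836118), np.float64(-0.3658013429384811), np.float64(0.11440884868768274), np.int64(119))
```

```bash
python3 -m pendant '1 -0.05 0 0.3 0;1 -0.1 0 0.5 0;1 -0.1 0 0.8 0;1 -0.1 0 0.8 0'
python3 - <<'E'
from tilt import *
st=arm.get_state();T=st["position"];print(T,st["wrist_force"],st["finger_gap"],(T[:2]-[.479,-.4432])@[-.78,.625])
for n in ("scene","top"): print(tilt(snap(n)))
E
```

```text
clock: 15.1
position: [0.4697, -0.4361, 0.0902]
tool_rot: [3.141, 0.025, 2.471]
wrist_force: [-5.8, 3.6, 11.5]
finger_gap: 0.0587
[ 0.46973157 -0.43610761  0.09015177] [-5.75232895  3.56819299 11.46017456] 0.05869656227246286 0.01166212558510197
(np.int64(194), np.float64(25.613344003344938), np.float64(1.4336300943876075), np.float64(0.11064972585863145), np.int64(124))
(np.int64(241), np.float64(25.185742508596388), np.float64(2.6367518181977236), np.float64(0.11134382390175397), np.int64(117))
```

```bash
python3 -m pendant '1 -0.05 0 0.1 0;1 -0.1 0 0.2 0;1 -0.1 0 0.3 0;1 -0.1 0 0.3 0'
python3 - <<'E'
from tilt import *
st=arm.get_state();T=st["position"];print(T,st["wrist_force"],st["finger_gap"],(T[:2]-[.479,-.4432])@[-.78,.625])
o=[]
for n in ("scene","top"):
    s=snap(n);print(tilt(s))
    u,v=proj(s,[.479,-.443,.1])[0].astype(int);b=(u-30,v-30,u+30,v+30)
    o.append(cv2.resize(s["frame"][b[1]:b[3],b[0]:b[2],::-1],(400,400),interpolation=cv2.INTER_CUBIC))
cv2.imwrite("pics/a9.png",np.hstack(o))
E
```

```text
clock: 15.6
position: [0.4698, -0.4361, 0.0895]
tool_rot: [3.142, 0.023, 2.471]
wrist_force: [-5.7, 5.6, 14.6]
finger_gap: 0.0586
[ 0.46978083 -0.43612831  0.08953229] [-5.74479611  5.6298745  14.57460637] 0.05861166607361992 0.01161075697973802
(np.int64(194), np.float64(30.217190393382083), np.float64(-2.069360199427834), np.float64(0.11189712152783944), np.int64(107))
(np.int64(243), np.float64(28.764893863594487), np.float64(2.041131228001185), np.float64(0.11063657166494661), np.int64(119))
```

View pics/a9.png

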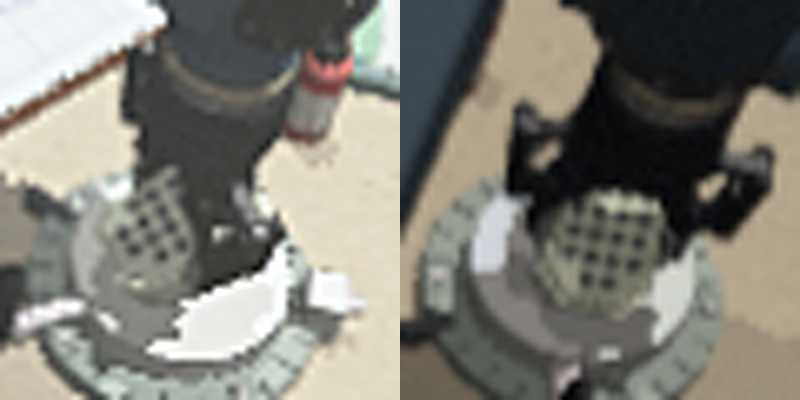

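```bash
python3 -m pendant '0 0 0 0 0;0 0 0 0 0;0 0 0 0 0;0 0 0 0 0;0 0 0 0 0;0 0 0 -3 0;0 0 0 -7 0;0 0 0 -11 0;0 5 0 -13 0;0 10 0 -13 0;0 15 0 -13 0;0 15 0 -13 0'
python3 - <<'E'
from tilt import *
o=[]
for n in ("scene","top"):
    s=snap(n);np.save(f"/tmp/{n}10.npy",s,allow_pickle=True);print(tilt(s))
    u,v=proj(s,[.479,-.443,.1])[0].astype(int);b=(u-35,v-35,u+35,v+35)
    o.append(cv2.resize(s["frame"][b[1]:b[3],b[0]:b[2],::-1],(400,400),interpolation=cv2.INTER_CUBIC))
cv2.imwrite("pics/a10.png",np.hstack(o))
E
```

```text
clock: 16.9
position: [0.3438, -0.3328, 0.2143]
tool_rot: [3.137, 0.01, 2.471]
wrist_force: [0.4, -0.0, -0.2]
finger_gap: 0.0852
(np.int64(334), np.float64(30.07185647594394), np.float64(-2.011860454405803), np.float64(0.11009845542987927), np.int64(204))
(np.int64(74), np.float64(22.001578178828108), np.float64(5.7225926349765155), np.float64(0.10874989260769657), np.int64(41))
```

View pics/a10.png

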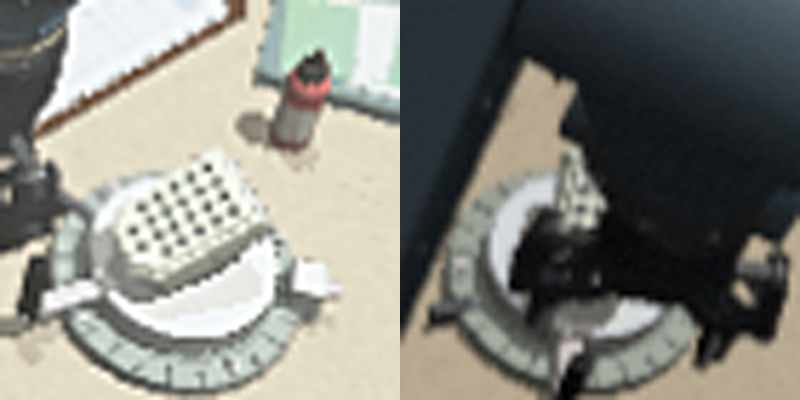

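The plate appears seated: tilt 30.1° and the height is right. I check its pose in the nest with a silhouette fit.

```bash
cat > seat.py <<'E'
from held import *
def frame(c,az,a):
    ex=np.array([np.cos(az)*np.cos(a),np.sin(az)*np.cos(a),-np.sin(a)]);ez=np.array([np.cos(az)*np.sin(a),np.sin(az)*np.sin(a),np.cos(a)])
    return np.c_[ex,np.cross(ez,ex),ez]
def fitseat(s,m,H,step,zc,c=(.4755,-.4423),az0=np.radians(141.3),a0=np.radians(30)):
    V,U=np.where(m);l,t,r,b=U.min()-8,V.min()-8,U.max()+9,V.max()+9;mm=m[t:b,l:r].astype(float)
    B=prism(H,step);F0=frame(c,az0,a0);O=np.array([c[0],c[1],.075])
    def sil(p,k=4):
        Fr=frame(c,az0+p[2],a0+p[3]);X=O+F0@np.array([p[0],p[1],zc+p[4]])+B@Fr.T
        im=np.zeros(((b-t)*k,(r-l)*k),np.uint8);w=proj(s,X)
        cv2.fillConvexPoly(im,np.round(cv2.convexHull(((w-[l,t]+.5)*k-.5).astype(np.float32))*16).astype(np.int32),255,shift=4)
        return cv2.resize(im,(r-l,b-t),interpolation=cv2.INTER_AREA)/255.
    out=[]
    for free in ([0,1,2],[0,1,2,3,4]):
        p=np.zeros(5);sc=np.array([.005,.005,.08,.08,.005])
        for _ in range(4):
            def f(y):
                w=p.copy();w[free]=y;return abs(sil(w)-mm).sum()
            y0=p[free];S=np.vstack([y0]+[y0+np.eye(len(free))[i]*sc[free][i] for i in range(len(free))])
            rr=minimize(f,y0,method="Nelder-Mead",options=dict(initial_simplex=S,maxiter=600));p[free]=rr.x
        out.append((round(rr.fun,1),np.round(p[:2]*1e3,1),np.round(np.degrees(p[2:4]),1),round(p[4]*1e3,1)))
    return out
E
python3 - <<'E'
from seat import *
s=np.load("/tmp/scene10.npy",allow_pickle=True).item()
c=np.array([.4755,-.4423]);
d=nets.cut_out("scene","plate_center")
for k in d[:3]: print(round(k["p"],2),k["box"],k["pixels"].sum())
k=[k for k in d if abs(np.mean(k["box"][::2])-430)<20]
Fr=frame(c,np.radians(141.3),np.radians(30))
V,U=np.mgrid[220:310,390:470];uv=np.c_[U.ravel(),V.ravel()];P=cloud(s,uv);q=(P-[c[0],c[1],.075])@Fr
C=s["frame"][uv[:,1],uv[:,0]].astype(int)
m=(abs(q[:,0])<.055)&(abs(q[:,1])<.04)&(q[:,2]>.0)&(q[:,2]<.05)
M=np.zeros((400,640),bool);M[uv[m,1],uv[m,0]]=True
if k: print(fitseat(s,k[0]["pixels"],.03,True,.015))
print(M.sum(),fitseat(s,M,.03,True,.015))
f=s["frame"][:,:,::-1].copy();f[M,1]=255
g=s["frame"][:,:,::-1].copy()
if k:g[k[0]["pixels"],1]=255
cv2.imwrite("pics/seat1.png",np.hstack([cv2.resize(x[225:305,390:470],(400,400)) for x in(f,g)]))
E
```

```text
0.87 [417.7, 256.1, 441.7, 281.3] 433
0.74 [198.5, 171.4, 221.7, 184.7] 225
0.18 [397.8, 266.5, 440.7, 296.6] 525
[(np.float64(23.5), array([ 1.3, -2.6]), array([0.4, 0. ]), np.float64(0.0)), (np.float64(23.3), array([ 1., -1.]), array([ 0.5, -0.1]), np.float64(3.4))]
418 [(np.float64(30.2), array([ 1.6, -2.4]), array([2.9, 0. ]), np.float64(0.0)), (np.float64(30.5), array([ 0.9, -2. ]), array([ 3.4, -2.1]), np.float64(1.7))]
```

View pics/seat1.png

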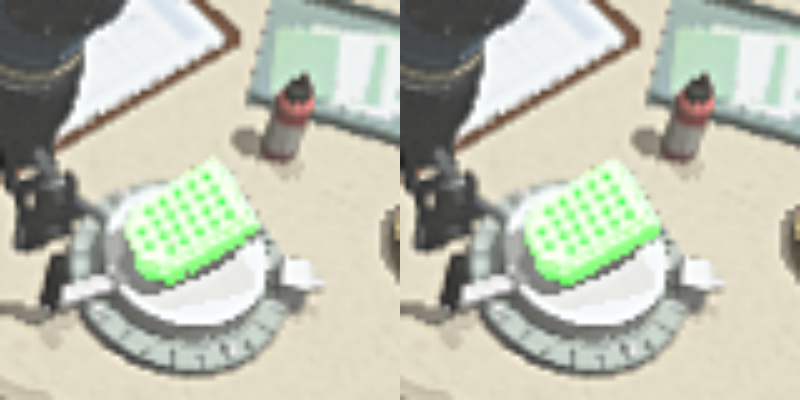

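The plate's tilt (30.1°) and height match a seated plate, and its in-plane offset is within about 2 mm. Next is the cover, gripped slightly towards its uncut end to clear the tray.

```bash
python3 -m pendant '0.15 0 5 0 0;0.15 1 10 0 0.1;0.15 1 15 0 0.2;0.15 2 20 0 0.34;0.15 2 25 0 0.34;0.15 3 30 0 0.34;0.15 3 35 0 0.34;0.15 4 40 0 0.34;0.15 4 45 0 0.34;0.15 5 50 0 0.34;0.15 5.1 54.3 0 0.34;0.15 5.1 54.3 0 0.34'
python3 -m pendant '0.15 0 0 0 0;0.15 0 0 0 0'
python3 - <<'E'
from h import *
st=arm.get_state();print(st["position"],st["tool_rot"],st["joint_pos"],st["finger_gap"])
psi=st["tool_rot"][2];d=np.array([.6417,.1248])-st["position"][:2];print("dx dy cm",d@[np.cos(psi),np.sin(psi)]*100,d@[np.sin(psi),-np.cos(psi)]*100,"spin",-(2.13-psi))
o=[]
T=st["position"]
for n in("scene","top"):
    s=snap(n);np.save(f"/tmp/{n}11.npy",s,allow_pickle=True)
    u,v=proj(s,[.639,.129,.1])[0].astype(int);b=(u-50,v-50,u+50,v+50)
    o.append(cv2.resize(s["frame"][b[1]:b[3],b[0]:b[2],::-1],(400,400),interpolation=cv2.INTER_CUBIC))
cv2.imwrite("pics/a11.png",np.hstack(o))
E
```

```text
clock: 18.25
position: [0.6535, 0.1208, 0.2147]
tool_rot: [3.126, 0.026, 2.136]
wrist_force: [0.6, 0.1, -0.2]
finger_gap: 0.0728
clock: 18.45
position: [0.6544, 0.1209, 0.2143]
tool_rot: [3.126, 0.027, 2.137]
wrist_force: [-1.1, -0.2, 0.0]
finger_gap: 0.0725
[0.65441479 0.12094421 0.21427468] [3.12596298 0.02681658 2.13689933] [ 0.02149481  0.60989503  1.37591462 -0.01641402  1.1285709  -0.5379951 ] 0.07247484059274753
dx dy cm 1.0073816095146402 -0.8663209643760139 spin 0.0068993290533438945
```

View pics/a11.png

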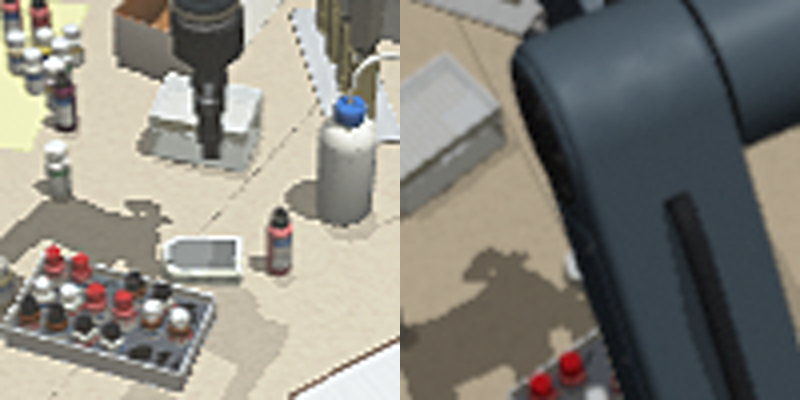

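```bash
python3 -m pendant '0.15 1.1 -0.9 2 0;0.15 1.2 -1 6 0;0.15 1.3 -1 11 0;0.15 1.4 -1.1 15 0;0.15 1.4 -1.1 15.4 0;0.15 1.4 -1.1 15.4 0;0.15 1.4 -1.1 15.4 0'
python3 - <<'E'
from h import *
st=arm.get_state();print(st["position"],st["tool_rot"],st["finger_gap"])
psi=st["tool_rot"][2];d=np.array([.6417,.1248])-st["position"][:2];print("dx dy cm",d@[np.cos(psi),np.sin(psi)]*100,d@[np.sin(psi),-np.cos(psi)]*100,"spin",-(2.13-psi))
T=st["position"]
s=snap("scene");np.save(f"/tmp/scene12.npy",s,allow_pickle=True)
b=(290,150,370,230)
a=cv2.resize(s["frame"][b[1]:b[3],b[0]:b[2],::-1],(560,560),interpolation=cv2.INTER_CUBIC)
cv2.imwrite("pics/a12.png",a)
Rm=R.from_euler("xyz",st["tool_rot"]).as_matrix();V,U=np.mgrid[130:230,290:370];uv=np.c_[U.ravel(),V.ravel()];P=cloud(s,uv);q=(P-T)@Rm;C=s["frame"][uv[:,1],uv[:,0]]
m=(abs(q[:,0])<.03)&(abs(q[:,1])<.065)&(q[:,2]>-.03)&(q[:,2]<.02)&(C.max(1)<90);print(m.sum(),np.round(np.percentile(q[m],[2,50,98],axis=0)*1e3))
E
```

```text
clock: 19.25
position: [0.6426, 0.1228, 0.0626]
tool_rot: [3.123, 0.029, 2.134]
wrist_force: [-0.1, 0.3, 0.7]
finger_gap: 0.0726
[0.64259359 0.12276039 0.06255549] [3.12329738 0.02882908 2.13425545] 0.0726028143713854
dx dy cm 0.22015932607805985 0.033393513543988 spin 0.004255452710400842
12 [[ -2. -54. -17.]
 [  3. -51.  -6.]
 [ 12.  34.   8.]]
```

View pics/a12.png

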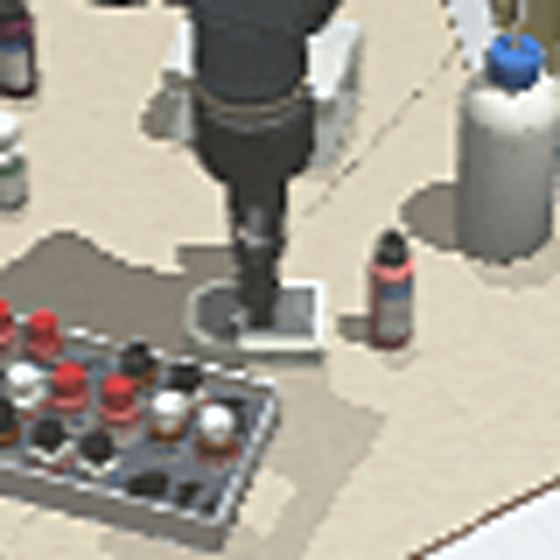

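```bash
python3 -m pendant '0.15 0.3 0 2 0;0.15 0.4 -0.1 4 0;0.15 0.4 -0.1 4.8 0;0.15 0.4 -0.1 4.8 0;0.15 0.4 -0.1 4.8 0'
```

```text
clock: 19.8
position: [0.6424, 0.1251, 0.0164]
tool_rot: [3.12, 0.031, 2.134]
wrist_force: [0.5, -0.1, -0.6]
finger_gap: 0.0725
```

```bash
python3 -m pendant '0.15 0 0 0.4 0;0.15 0 0 0.4 0;1 0 0 0.4 0;1 0 0 0.4 0;1 0 0 0.4 0;1 0 0 0.4 0;1 0 0 0.4 0'
```

```text
clock: 20.5
position: [0.6434, 0.1252, 0.0134]
tool_rot: [3.119, 0.032, 2.134]
wrist_force: [0.5, 1.1, 5.3]
finger_gap: 0.0589
```

```bash
python3 -m pendant '1 -0.1 0.1 -3 0;1 -0.3 0.2 -8 0;1 -0.4 0.3 -13 0;1 -0.6 0.4 -18 0;1 -0.6 0.4 -20 0;1 -0.6 0.4 -20 0;1 -0.6 0.4 -20 0'
python3 - <<'E'
from held import *
st=arm.get_state();T=st["position"];rot=st["tool_rot"];print(T,rot,st["joint_pos"],st["finger_gap"])
s=snap("scene");np.save(f"/tmp/scene13.npy",s,allow_pickle=True)
u,v=proj(s,T)[0].astype(int);b=(u-40,v-40,u+40,v+40)
cv2.imwrite("pics/a13.png",cv2.resize(s["frame"][b[1]:b[3],b[0]:b[2],::-1],(560,560),interpolation=cv2.INTER_CUBIC))
for x0 in (0,.006): print(fitheld(s,T,rot,.02,False,.0035,x0))
uv,q,C=held(s,T,rot);w=C.min(1)>90
d=(C.max(1)<80)&(q[:,2]>-.02)&(q[:,2]<.02)
for lo in np.arange(-.064,.064,.008):
    m=(q[:,0]>=lo)&(q[:,0]<lo+.008);print("%.3f"%lo,(m&w).sum(),(m&d).sum())
E
```

```text
clock: 21.2
position: [0.642, 0.1251, 0.2129]
tool_rot: [3.12, 0.031, 2.134]
wrist_force: [-0.3, -0.8, -1.2]
finger_gap: 0.059
[0.64198901 0.12510142 0.21289038] [3.11983768 0.03085935 2.13446934] [ 0.02861802  0.59390141  1.41379046 -0.01733477  1.09950901 -0.5277856 ] 0.05899802239810569
(np.float64(19.57254901960784), array([ 0.01007355,  0.00042628, -0.02412447]), np.int64(134))
(np.float64(18.50588235294118), array([ 0.01028693, -0.00075871,  0.0049289 ]), np.int64(134))
-0.064 0 0
-0.056 0 0
-0.048 0 0
-0.040 12 0
-0.032 24 0
-0.024 24 0
-0.016 22 0
-0.008 3 4
0.000 0 9
0.008 1 1
0.016 6 1
0.024 13 2
0.032 20 2
0.040 21 0
0.048 9 0
0.056 0 0
```

View pics/a13.png

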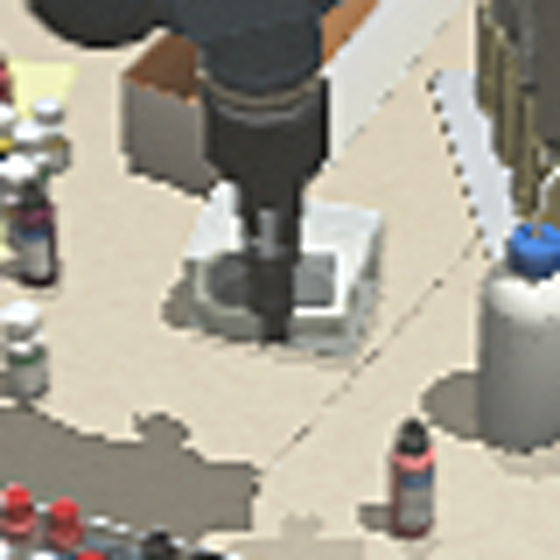

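The cover is held level, with its centre about 6 mm towards the cut end from the TCP, as planned. Now I carry it above the stand.

```bash
python3 -m pendant '1 -3 -3.5 0 0;1 -6.4 -7.4 0 -0.1;1 -9.6 -11 0 -0.2;1 -12.7 -15 0 -0.33;1 -16 -18.5 0 -0.33;1 -19 -22 0 -0.33;1 -22.3 -26 0 -0.33;1 -25.5 -30 0 -0.33;1 -28.6 -33.4 0 -0.33;1 -31.8 -37 0 -0.33;1 -35 -41 0 -0.33;1 -38.2 -44.5 0 -0.33'
python3 -m pendant '1 0 0 0 0;1 0 0 0 0;1 0 0 0 0'
cat > pos.py <<'E'
from seat import *
def pos(tag,half=35):
    st=arm.get_state();T=st["position"];rot=st["tool_rot"];Rm=R.from_euler("xyz",rot).as_matrix()
    print("T",np.round(T,4),"rot",np.round(rot,4),"F",np.round(st["wrist_force"],1),"h %.4f w %.4f"%((T[:2]-[.479,-.4432])@[-.78,.625],(T[:2]-[.479,-.4432])@[.625,.78]),"toolz",np.round(Rm[:,2]@np.array([[-.78,.625],[.625,.78],[0,0]]),4))
    o=[]
    S={}
    for n in("scene","top"):
        s=snap(n);S[n]=s;np.save(f"/tmp/{n}_{tag}.npy",s,allow_pickle=True)
        u,v=proj(s,[.479,-.443,.12])[0].astype(int);b=(u-half,v-half,u+half,v+half)
        o.append(cv2.resize(s["frame"][b[1]:b[3],b[0]:b[2],::-1],(400,400),interpolation=cv2.INTER_CUBIC))
    cv2.imwrite(f"pics/{tag}.png",np.hstack(o))
    return T,rot,S
E
python3 - <<'E'
from pos import *
T,rot,S=pos("c1",50)
for n in S: print(n,fitheld(S[n],T,rot,.02,False,.0035,.005))
E
```

```text
clock: 22.45
position: [0.4673, -0.4363, 0.2111]
tool_rot: [3.131, 0.028, 2.464]
wrist_force: [0.8, -1.5, -1.0]
finger_gap: 0.0585
clock: 22.75
position: [0.4667, -0.4343, 0.2089]
tool_rot: [3.129, 0.024, 2.464]
wrist_force: [0.2, 0.4, -0.2]
finger_gap: 0.0585
T [ 0.4667 -0.4343  0.2089] rot [3.1293 0.0236 2.4643] F [ 0.2  0.4 -0.2] h 0.0151 w -0.0008 toolz [-0.0236  0.0122]
scene (np.float64(15.941176470588237), array([0.00481944, 0.00162415, 0.06693808]), np.int64(125))
top (np.float64(6.317647058823529), array([ 0.00404912, -0.00214829,  0.0147888 ]), np.int64(104))
```

View pics/c1.png

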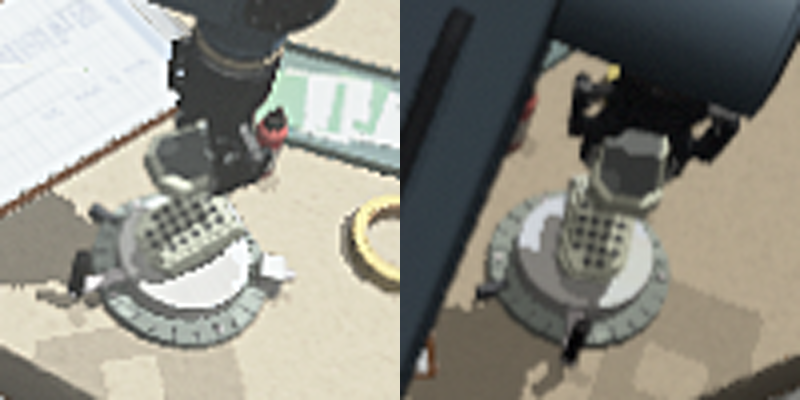

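```bash
python3 - <<'E'
from seat import *
T=np.array([.4667,-.4343,.2089]);rot=[3.1293,.0236,2.4643];Rm=R.from_euler("xyz",rot).as_matrix()
o=[]
for n,bx,by in(("scene",-.0016,.0028),("top",-.004,-.0028)):
    s=np.load(f"/tmp/{n}_c1.npy",allow_pickle=True).item()
    u,v=proj(s,T)[0].astype(int);l,t=u-20,v-20;k=10
    a=cv2.resize(np.ascontiguousarray(s["frame"][t:t+40,l:l+40,::-1]),(400,400),interpolation=cv2.INTER_NEAREST)
    for off,col in ((0.002,(0,0,255)),(.006,(0,255,0))):
        ol=outline();X=np.c_[ol[:,0]+off,-ol[:,1],np.full(6,.0035-.010)]
        w=(proj(s,X@Rm.T+T+[bx,by,0])-[l,t]+.5)*k-.5
        cv2.polylines(a,[np.round(w).astype(np.int32)],True,col,1)
    o.append(a)
cv2.imwrite("pics/c1b.png",np.hstack(o))
E
```

```text
(no output)
```

View pics/c1b.png

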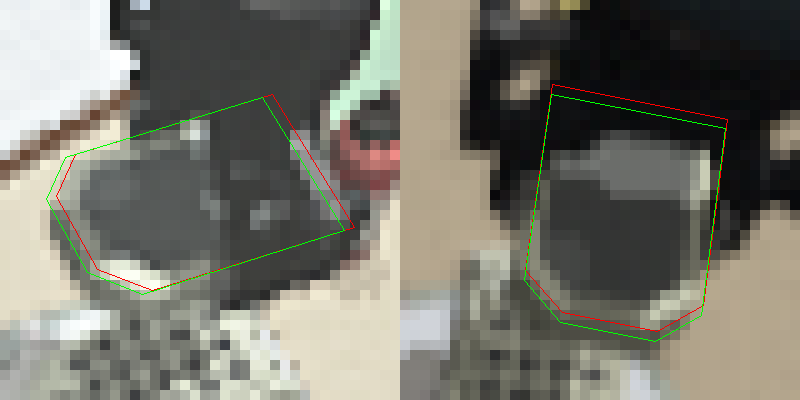

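The cover's cut end matches the nest's direction, and the seated plate below looks square. I estimate its offset in the grip at 3–5 mm, and I descend to just above contact.

```bash
python3 -m pendant '1 0 0 2.5 0;1 0.1 0 5 0;1 0.1 0 6.8 0;1 0.1 0 7.3 0;1 0.1 0 7.3 0;1 0.1 0 7.3 0;1 0.1 0 7.3 0'
python3 - <<'E'
from pos import *
pos("c2",25)
E
```

```text
clock: 23.55
position: [0.4695, -0.4346, 0.1385]
tool_rot: [3.131, 0.028, 2.466]
wrist_force: [0.9, 0.6, -0.4]
finger_gap: 0.0586
T [ 0.4695 -0.4346  0.1385] rot [3.1308 0.0284 2.4663] F [ 0.9  0.6 -0.4] h 0.0128 w 0.0008 toolz [-0.0284  0.0108]
```

View pics/c2.png

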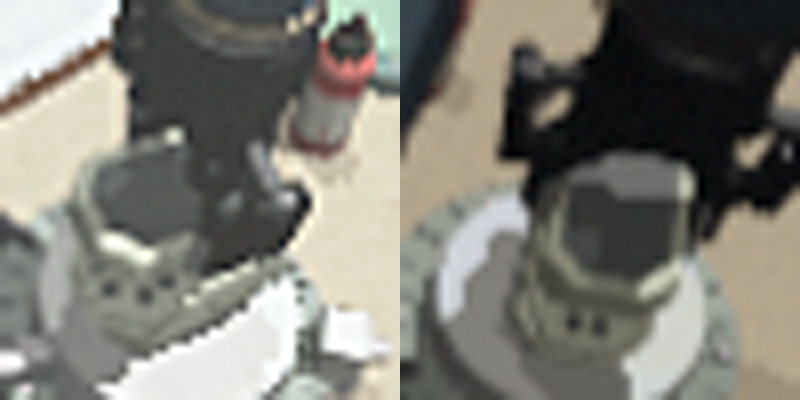

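```bash
python3 -m pendant '1 0.1 -0.1 0.4 0;1 0.15 -0.1 0.8 0;1 0.2 -0.1 1.2 0;1 0.2 -0.1 1.5 0;1 0.2 -0.1 1.7 0;1 0.2 -0.1 1.7 0'
```

```text
clock: 24.25
position: [0.4686, -0.4354, 0.1245]
tool_rot: [3.132, 0.033, 2.466]
wrist_force: [-2.6, 3.0, 14.0]
finger_gap: 0.0588
```

```bash
python3 -m pendant '1 0.05 0 0.3 0;1 0.1 0 0.6 0;1 0.1 0 0.8 0;1 0.1 0 0.8 0'
python3 - <<'E'
from pos import *
from tilt import tilt
T,rot,S=pos("c3",25)
for n in S: print(tilt(S[n],lo=.1))
E
```

```text
clock: 24.65
position: [0.4684, -0.4353, 0.1197]
tool_rot: [3.132, 0.036, 2.466]
wrist_force: [-3.9, 5.9, 17.9]
finger_gap: 0.0586
T [ 0.4684 -0.4353  0.1197] rot [3.1323 0.0358 2.4662] F [-3.9  5.9 17.9] h 0.0132 w -0.0005 toolz [-0.0358  0.0093]
(np.int64(148), np.float64(8.865947947857025), np.float64(-0.13911412383930893), np.float64(0.12984722960108364), np.int64(124))
(np.int64(121), np.float64(11.587041025110912), np.float64(4.731119860586851), np.float64(0.13030713598675514), np.int64(75))
```

View pics/c3.png

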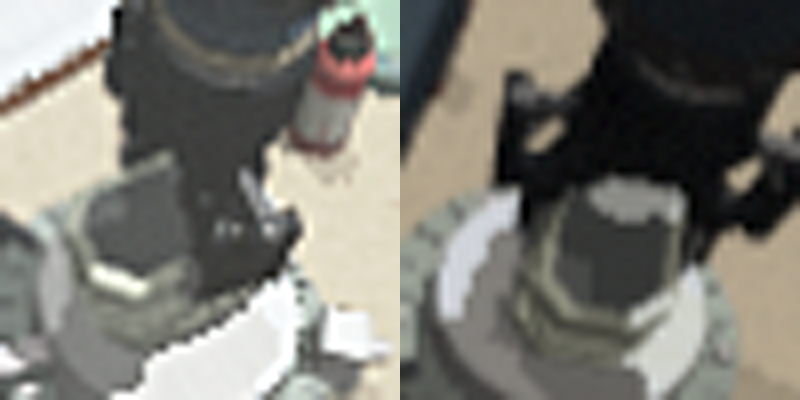

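```bash
python3 -m pendant '1 0.05 0 0.3 0;1 0.1 0 0.5 0;1 0.15 0 0.7 0;1 0.15 0 0.8 0;1 0.15 0 0.8 0'
python3 - <<'E'
from pos import *
from tilt import tilt
T,rot,S=pos("c4",25)
for n in S: print(tilt(S[n],lo=.1))
E
```

```text
clock: 25.25
position: [0.468, -0.4351, 0.1156]
tool_rot: [3.133, 0.039, 2.467]
wrist_force: [-5.2, 5.4, 19.5]
finger_gap: 0.0587
T [ 0.468  -0.4351  0.1156] rot [3.1331 0.0394 2.4665] F [-5.2  5.4 19.5] h 0.0137 w -0.0006 toolz [-0.0393  0.0085]
(np.int64(149), np.float64(16.407749558186744), np.float64(0.6490423799901485), np.float64(0.12906411558728112), np.int64(122))
(np.int64(107), np.float64(18.875515010168524), np.float64(0.8661399462223363), np.float64(0.12996398788318514), np.int64(55))
```

View pics/c4.png

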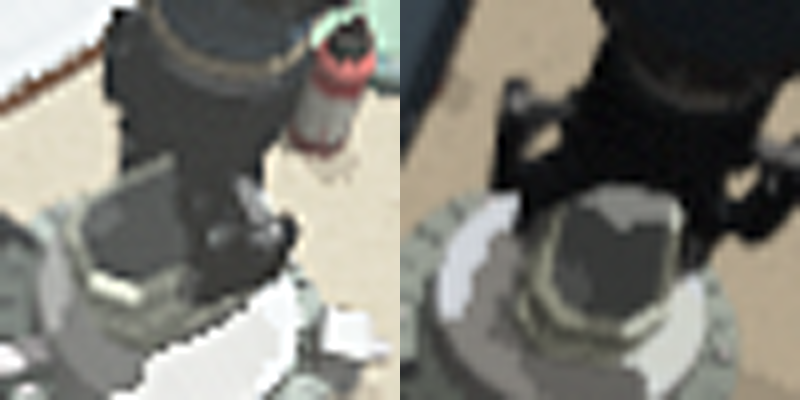

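```bash
python3 -m pendant '1 0.1 0 0.4 0;1 0.15 0 0.6 0;1 0.2 0 0.8 0;1 0.2 0 0.9 0;1 0.2 0 0.9 0'
python3 - <<'E'
from pos import *
from tilt import tilt
T,rot,S=pos("c5",25)
for n in S: print(tilt(S[n],lo=.1))
E
```

```text
clock: 25.85
position: [0.4677, -0.435, 0.1105]
tool_rot: [3.134, 0.044, 2.467]
wrist_force: [-3.9, 4.2, 20.2]
finger_gap: 0.0589
T [ 0.4677 -0.435   0.1105] rot [3.1339 0.0444 2.4665] F [-3.9  4.2 20.2] h 0.0140 w -0.0006 toolz [-0.0444  0.0077]
(np.int64(157), np.float64(23.673103319994066), np.float64(1.8249464548266014), np.float64(0.1285445645951233), np.int64(132))
(np.int64(167), np.float64(23.790740532735335), np.float64(-1.6096684500220877), np.float64(0.12672610838243104), np.int64(95))
```

View pics/c5.png

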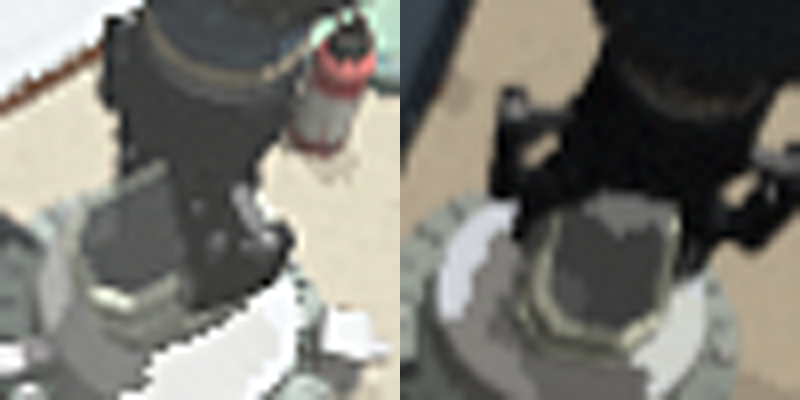

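```bash
python3 -m pendant '1 0.1 0 0.4 0;1 0.15 0 0.6 0;1 0.2 0 0.8 0;1 0.2 0 0.8 0'
python3 - <<'E'
from pos import *
from tilt import tilt
T,rot,S=pos("c6",25)
for n in S: print(tilt(S[n],lo=.1))
E
```

```text
clock: 26.35
position: [0.468, -0.4349, 0.108]
tool_rot: [3.134, 0.051, 2.466]
wrist_force: [-4.7, 6.7, 26.9]
finger_gap: 0.0588
T [ 0.468  -0.4349  0.108 ] rot [3.1343 0.0509 2.4661] F [-4.7  6.7 26.9] h 0.0138 w -0.0004 toolz [-0.0508  0.0073]
(np.int64(150), np.float64(24.481267297596027), np.float64(0.35218712136529795), np.float64(0.1267208366755176), np.int64(115))
(np.int64(207), np.float64(22.668358233612853), np.float64(3.491425181499638), np.float64(0.12478102387691949), np.int64(120))
```

View pics/c6.png

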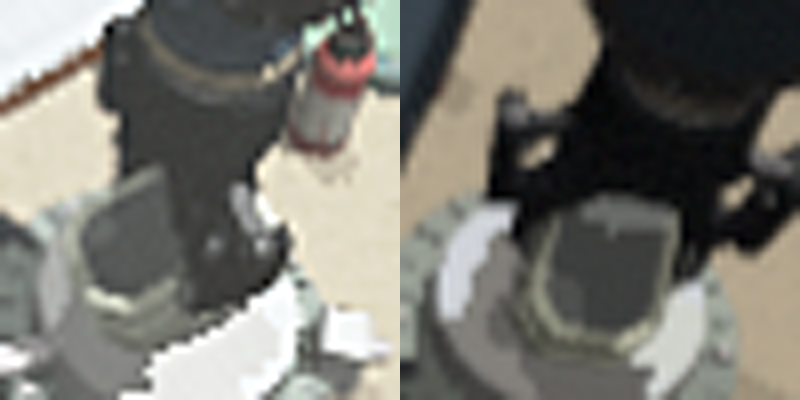

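The cover is at about 24° with its high end down on the plate's step, and the force is rising. I release it here so it settles, using the partly open fingers as guides.

```bash
python3 -m pendant '0.15 0 0 0 0;0.15 0 0 0 0;0.15 0 0 0 0;0.15 0 0 0 0'
python3 - <<'E'
from pos import *
from tilt import tilt
T,rot,S=pos("c7",25)
for n in S: print(tilt(S[n],lo=.1))
E
```

```text
clock: 26.85
position: [0.4676, -0.4346, 0.107]
tool_rot: [3.134, 0.049, 2.466]
wrist_force: [0.8, -0.1, -0.1]
finger_gap: 0.0723
T [ 0.4676 -0.4346  0.107 ] rot [3.134  0.0492 2.466 ] F [ 0.8 -0.1 -0.1] h 0.0143 w -0.0004 toolz [-0.0492  0.0076]
(np.int64(146), np.float64(26.159363619928936), np.float64(3.665052616055146), np.float64(0.12785802262552937), np.int64(114))
(np.int64(211), np.float64(26.096801271580823), np.float64(0.6433979954362599), np.float64(0.12739750100880903), np.int64(135))
```

View pics/c7.png

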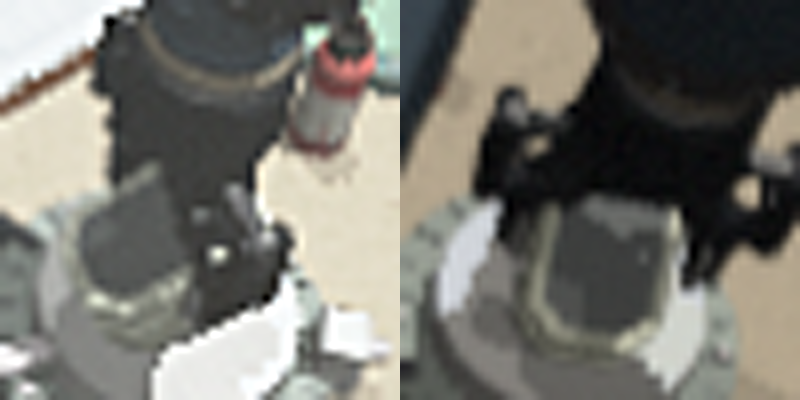

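```bash
python3 -m pendant '0 0 0 0 0;0 0 0 0 0;0 0 0 -3 0;0 0 0 -7 0;0 0 0 -11 0;0 5 0 -13 0;0 10 3 -13 0;0 15 6 -13 0;0 20 9 -13 0;0 20 9 -13 0;0 20 9 -13 0'
python3 - <<'E'
from pos import *
from tilt import tilt
T,rot,S=pos("c8",25)
for n in S: print(tilt(S[n],lo=.1))
E
```

```text
clock: 28.05
position: [0.3596, -0.2313, 0.2273]
tool_rot: [3.133, 0.044, 2.468]
wrist_force: [0.2, 0.0, -0.4]
finger_gap: 0.0855
T [ 0.3596 -0.2313  0.2273] rot [3.1327 0.0437 2.4682] F [ 0.2  0.  -0.4] h 0.2256 w 0.0907 toolz [-0.0436  0.009 ]
(np.int64(283), np.float64(24.4745297505858), np.float64(0.06503939262472594), np.float64(0.12676800450421744), np.int64(209))
(np.int64(0), np.float64(-0.0), np.float64(0.0), np.float64(0.0), np.int64(0))
```

View pics/c8.png

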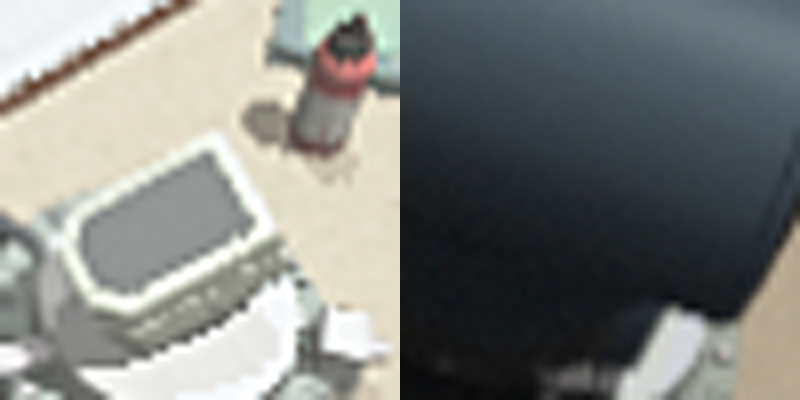

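The cover's tilt is 24.5°, so its low end isn't down. I measure where it sits.

```bash
python3 - <<'E'
from seat import *
s=np.load("/tmp/scene_c8.npy",allow_pickle=True).item()
# overlay models: cover top outline, at tilt 30 seated, tilt 25 with offsets
c=np.array([.4755,-.4423]);az=np.radians(141.3)
F0=frame(c,az,np.radians(30));O=np.array([c[0],c[1],.075])
d=nets.cut_out("scene","cover_center");print([(round(k["p"],2),k["box"]) for k in d[:2]])
V,U=np.mgrid[220:310,390:470];uv=np.c_[U.ravel(),V.ravel()];P=cloud(s,uv);q=(P-O)@F0
l,t,k=405,240,10
def draw(p,a):
    Fr=frame(c,az+p[2],np.radians(30)+p[3]);out=np.ascontiguousarray(a.copy())
    for z,col in((.010,(0,0,255)),(-.010,(0,255,0))):
        ol=outline();X=O+F0@np.array([p[0],p[1],.034+p[4]])+np.c_[ol,np.full(6,z)]@Fr.T
        cv2.polylines(out,[np.round((proj(s,X)-[l,t]+.5)*k-.5).astype(np.int32)],True,col,1)
    return out
a=cv2.resize(np.ascontiguousarray(s["frame"][t:t+40,l:l+40,::-1]),(400,400),interpolation=cv2.INTER_NEAREST)
# edge-based fit of top face using mask of bright rim+panel? use fit on net mask
for kk in d[:2]:
    if abs(np.mean(kk["box"][::2])-428)<20:
        m=kk["pixels"];print(m.sum(),fitseat(s,m,.02,False,.034))
cv2.imwrite("pics/c8b.png",np.hstack([draw([0,0,0,0,0],a),draw([-.001,0,0,np.radians(-5),.002],a)]))
# heights along h of the top surface from depth
m=(abs(q[:,1])<.02)&(abs(q[:,0])<.06)&(q[:,2]>.03)
for x in np.arange(-.06,.06,.01):
    mm=m&(q[:,0]>=x)&(q[:,0]<x+.01)
    print("%.2f"%x,mm.sum(),np.round(np.median(q[mm,2]),4) if mm.any() else "",end="; ")
E
```

```text
[(0.96, [412.5, 253.1, 441.0, 277.0])]
371 [(np.float64(60.1), array([-3., -3.]), array([2.4, 0. ]), np.float64(0.0)), (np.float64(39.8), array([ -0.3, -10. ]), array([-16.2,  17.6]), np.float64(-15.8))]
-0.06 0 ; -0.05 24 0.0445; -0.04 29 0.0428; -0.03 28 0.0432; -0.02 28 0.0447; -0.01 28 0.0449; 0.00 27 0.0476; 0.01 25 0.0468; 0.02 28 0.0473; 0.03 26 0.0471; 0.04 3 0.042; 0.05 0 ;
```

View pics/c8b.png

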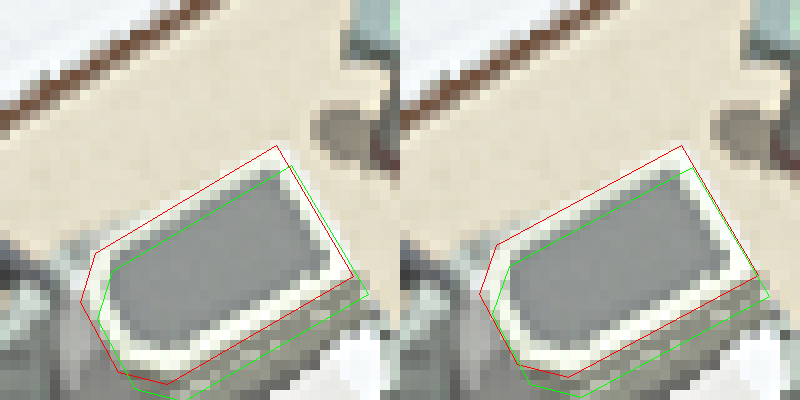

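The cover's high end is down. Its low skirt rests on the plate's step because the cover lies about 4 mm uphill of the plate. I'll re-grip it in place, shift it 4 mm down the slope and release.

```bash
python3 -m pendant '0 -5 -3 0 0;0 -10 -6 0 0;0 -15 -9.2 2 0;0 -20.8 -9.2 4 0;0 -20.8 -9.2 6.6 0;0 -20.8 -9.2 6.6 0;0 -20.8 -9.2 6.6 0;0 -20.8 -9.2 6.6 0'
python3 - <<'E'
from pos import *
pos("c9",25)
E
```

```text
clock: 29.0
position: [0.4707, -0.4412, 0.173]
tool_rot: [3.135, 0.052, 2.466]
wrist_force: [0.3, -0.0, 0.4]
finger_gap: 0.0853
T [ 0.4707 -0.4412  0.173 ] rot [3.1347 0.0523 2.4657] F [ 0.3 -0.   0.4] h 0.0077 w -0.0036 toolz [-0.0523  0.0069]
```

View pics/c9.png

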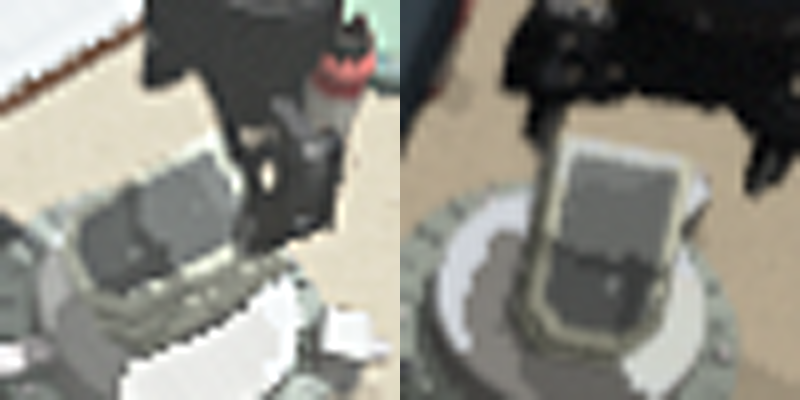

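```bash
python3 -m pendant '0 0.8 0.3 2 0;0 0.9 0.3 4 0;0 1.0 0.3 5.8 0;0 1.0 0.3 6.3 0;0 1.0 0.3 6.3 0;0 1.0 0.3 6.3 0;0 1.0 0.3 6.3 0'
python3 - <<'E'
from pos import *
pos("c10",25)
E
```

```text
clock: 29.8
position: [0.4685, -0.4349, 0.1127]
tool_rot: [3.136, 0.057, 2.466]
wrist_force: [-1.1, 0.2, -0.4]
finger_gap: 0.0853
T [ 0.4685 -0.4349  0.1127] rot [3.136  0.0574 2.4663] F [-1.1  0.2 -0.4] h 0.0134 w -0.0001 toolz [-0.0573  0.0056]
```

```bash
python3 -m pendant '0 0 0 0.3 0;0 0 0 0.3 0;1 0 0 0.3 0;1 0 0 0.3 0;1 0 0 0.3 0;1 0 0 0.3 0;1 0 0 0.3 0'
```

```text
clock: 30.6
position: [0.4683, -0.4348, 0.1092]
tool_rot: [3.136, 0.056, 2.466]
wrist_force: [-1.1, 0.4, 1.7]
finger_gap: 0.0585
```

```bash
python3 -m pendant '1 0.15 0 0.05 0;1 0.3 0 0.15 0;1 0.45 0 0.2 0;1 0.5 0 0.25 0;1 0.5 0 0.25 0'
python3 - <<'E'
from pos import *
from tilt import tilt
T,rot,S=pos("c11",25)
for n in S: print(tilt(S[n],lo=.1))
E
```

```text
clock: 31.1
position: [0.4648, -0.4322, 0.1071]
tool_rot: [3.136, 0.058, 2.466]
wrist_force: [1.0, 0.2, 4.7]
finger_gap: 0.059
T [ 0.4648 -0.4322  0.1071] rot [3.1363 0.058  2.4664] F [1.  0.2 4.7] h 0.0179 w -0.0002 toolz [-0.0579  0.0053]
(np.int64(136), np.float64(25.046938226451505), np.float64(-0.4071754652918271), np.float64(0.1263380939073198), np.int64(95))
(np.int64(177), np.float64(24.843850441936002), np.float64(-1.6768324737659848), np.float64(0.12611164204988484), np.int64(95))
```

View pics/c11.png

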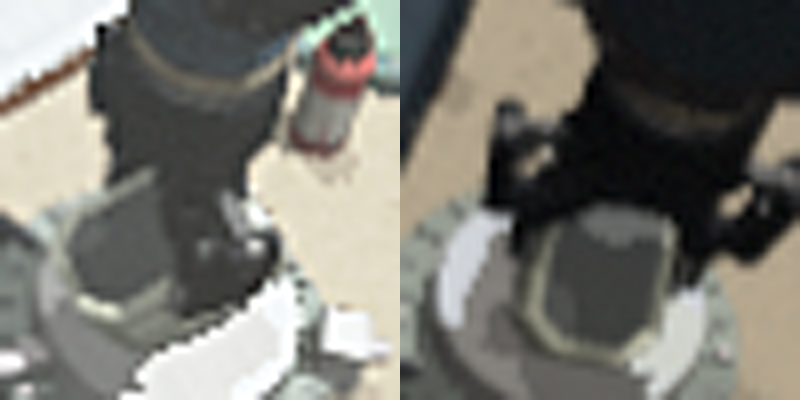

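```bash
python3 -m pendant '0.15 0 0 0 0;0.15 0 0 0 0;0.15 0 0 0 0;0.15 0 0 0 0'
python3 - <<'E'
from pos import *
from tilt import tilt
T,rot,S=pos("c12",25)
for n in S: print(tilt(S[n],lo=.1))
E
```

```text
clock: 31.6
position: [0.4644, -0.4317, 0.1064]
tool_rot: [3.136, 0.056, 2.466]
wrist_force: [0.0, -0.0, 0.5]
finger_gap: 0.0728
T [ 0.4644 -0.4317  0.1064] rot [3.1359 0.0561 2.4664] F [ 0.  -0.   0.5] h 0.0186 w -0.0001 toolz [-0.0561  0.0057]
(np.int64(108), np.float64(23.565635966834332), np.float64(-0.3779576631078894), np.float64(0.12230011811642116), np.int64(79))
(np.int64(174), np.float64(22.48808952244172), np.float64(-0.3003059939873348), np.float64(0.12213348510133616), np.int64(105))
```

View pics/c12.png

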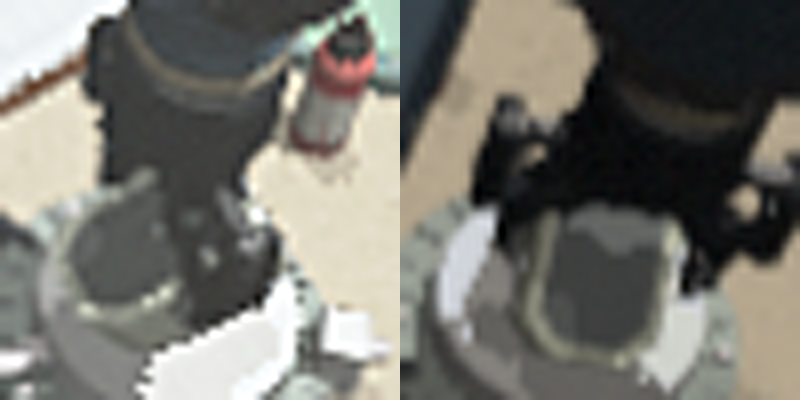

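```bash
python3 -m pendant '0 0 0 0 0;0 0 0 0 0;0 0 0 -3 0;0 0 0 -7 0;0 0 0 -11 0;0 5 0 -13 0;0 10 0 -13 0;0 15 0 -13 0;0 15 -5 -13 0;0 15 -9 -13 0;0 15 -9 -13 0'
python3 - <<'E'
from pos import *
from tilt import tilt
T,rot,S=pos("c13",25)
for n in S: print(tilt(S[n],lo=.1))
s=S["scene"];c=np.array([.4755,-.4423]);F0=frame(c,np.radians(141.3),np.radians(30));O=np.array([c[0],c[1],.075])
V,U=np.mgrid[220:310,390:470];uv=np.c_[U.ravel(),V.ravel()];P=cloud(s,uv);q=(P-O)@F0
m=(abs(q[:,1])<.02)&(abs(q[:,0])<.06)&(q[:,2]>.02)
for x in np.arange(-.06,.06,.01):
    mm=m&(q[:,0]>=x)&(q[:,0]<x+.01)
    print("%.2f"%x,mm.sum(),np.round(np.median(q[mm,2]),4) if mm.any() else "",end="; ")
E
```

```text
clock: 32.8
position: [0.2831, -0.4087, 0.2282]
tool_rot: [3.14, 0.06, 2.462]
wrist_force: [1.5, -0.2, 0.7]
finger_gap: 0.0853
T [ 0.2831 -0.4087  0.2282] rot [3.1395 0.0604 2.4615] F [ 1.5 -0.2  0.7] h 0.1744 w -0.0955 toolz [-0.0603  0.0018]
(np.int64(246), np.float64(28.750250740605143), np.float64(-2.4789643002472266), np.float64(0.12632112690591538), np.int64(191))
(np.int64(219), np.float64(22.4969060030727), np.float64(1.3189541086586687), np.float64(0.12376507188864579), np.int64(127))
-0.06 0 ; -0.05 13 0.0401; -0.04 31 0.0437; -0.03 24 0.0418; -0.02 29 0.0435; -0.01 29 0.0433; 0.00 29 0.0431; 0.01 26 0.043; 0.02 22 0.043; 0.03 17 0.0427; 0.04 12 0.0421; 0.05 0 ;
```

View pics/c13.png

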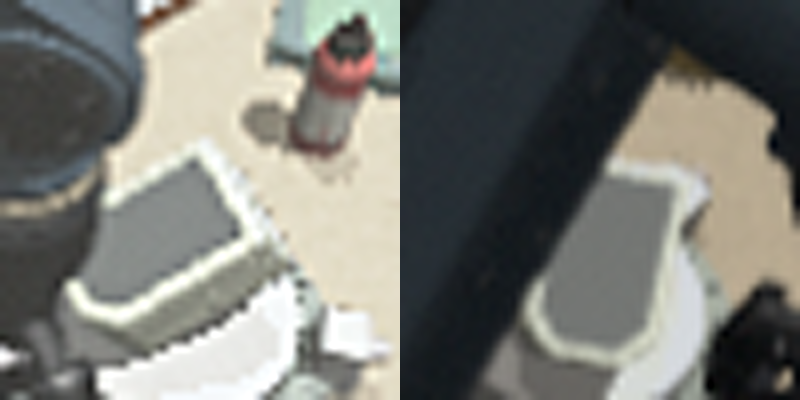

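The depth profile across the cover is now flat at 0.043 m along nest z, against 0.044 when seated, so it appears to have dropped into place. I clear the arm out of both views to check properly.

```bash
python3 -m pendant '0 0 3 -1 0;0 0 8 -2 0;0 -2 13 -2 0;0 -2 18 -2 0;0 -2 23 -2 0;0 -2 28 -2 0;0 -2 33 -2 0;0 -2 38 -2 0;0 -2 43 -2 0;0 -2 48 -2 0;0 -2 48 -2 0;0 -2 48 -2 0'
python3 - <<'E'
from pos import *
from tilt import tilt
T,rot,S=pos("c14",25)
c=np.array([.479,-.4432])
for n in S:
    s=S[n];print(n,tilt(s,lo=.1));save(s,f"pics/full_{n}.png")
    cc=dict(scene=(.4755,-.4423),top=(.4759,-.4437))[n]
    F0=frame(cc,np.radians(141.3),np.radians(30));O=np.array([cc[0],cc[1],.075])
    u,v=proj(s,[.479,-.443,.1])[0].astype(int);V,U=np.mgrid[v-40:v+40,u-40:u+40];uv=np.c_[U.ravel(),V.ravel()];P=cloud(s,uv);q=(P-O)@F0
    m=(abs(q[:,1])<.022)&(abs(q[:,0])<.06)&(q[:,2]>.02)
    for x in np.arange(-.06,.06,.01):
        mm=m&(q[:,0]>=x)&(q[:,0]<x+.01);print("%.2f"%x,mm.sum(),np.round(np.median(q[mm,2]),4) if mm.any() else "",end="; ")
    print()
    d=np.hypot(*(P[:,:2]-c).T);a=np.degrees(np.arctan2(P[:,1]-c[1],P[:,0]-c[0]))%360
    m=(d>.09)&(d<.135)&(P[:,2]>.035)&(P[:,2]<.1)&(a>90)&(a<180);print("handle",m.sum(),P[m].mean(0),a[m].mean())
E
```

```text
clock: 34.1
position: [0.6001, -0.0401, 0.2509]
tool_rot: [3.137, 0.056, 2.469]
wrist_force: [-0.5, -1.3, -0.4]
finger_gap: 0.0856
T [ 0.6001 -0.0401  0.2509] rot [3.1365 0.0558 2.4689] F [-0.5 -1.3 -0.4] h 0.1575 w 0.3901 toolz [-0.0557  0.0052]
scene (np.int64(253), np.float64(27.667440330505926), np.float64(0.07189694574335037), np.float64(0.12602972737559742), np.int64(185))
-0.06 0 ; -0.05 14 0.039; -0.04 30 0.0427; -0.03 28 0.0431; -0.02 33 0.0428; -0.01 32 0.0436; 0.00 29 0.0442; 0.01 30 0.044; 0.02 28 0.0428; 0.03 29 0.0413; 0.04 24 0.0416; 0.05 0 ; 
handle 52 [ 0.38888406 -0.37276754  0.0642542 ] 141.99618036045064
top (np.int64(290), np.float64(24.10794266505201), np.float64(1.033186268095118), np.float64(0.12474633810846843), np.int64(175))
-0.06 0 ; -0.05 12 0.042; -0.04 34 0.0434; -0.03 36 0.0432; -0.02 34 0.0426; -0.01 34 0.0428; 0.00 35 0.0446; 0.01 36 0.0443; 0.02 33 0.0449; 0.03 34 0.0423; 0.04 32 0.0418; 0.05 0 ; 
handle 50 [ 0.38692981 -0.37068454  0.06714582] 141.75500129920786
```

View pics/c14.png

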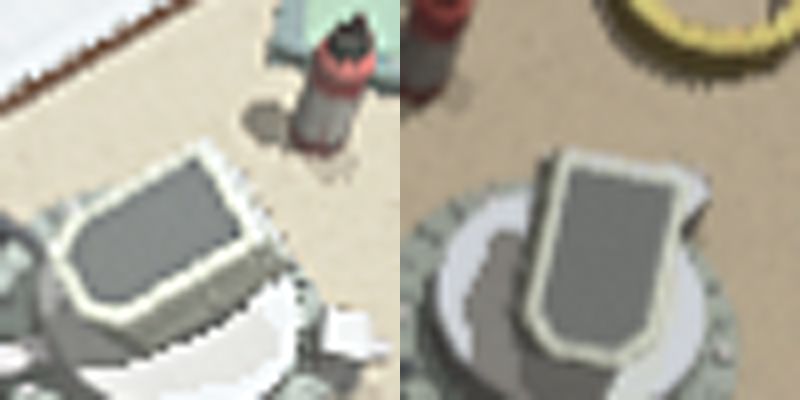

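View pics/full_scene.png

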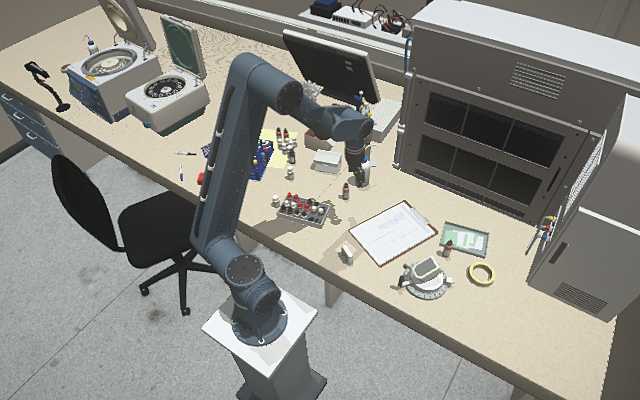

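Both views now show the cover flush, with cut corners over cut corners and no plate step showing. I do a final in-plane check against the seated outlines.

```bash
python3 - <<'E'
from seat import *
tiles=[]
for n,cc in(("scene",(.4755,-.4423)),("top",(.4759,-.4437))):
    s=np.load(f"/tmp/{n}_c14.npy",allow_pickle=True).item();c=np.array(cc);az=np.radians(141.3)
    F0=frame(c,az,np.radians(30));O=np.array([c[0],c[1],.075])
    u,v=proj(s,[.474,-.443,.11])[0].astype(int);l,t,k=u-20,v-20,10
    a=cv2.resize(np.ascontiguousarray(s["frame"][t:t+40,l:l+40,::-1]),(400,400),interpolation=cv2.INTER_NEAREST)
    ol=outline()
    V,U=np.mgrid[t-15:t+55,l-15:l+55];uv=np.c_[U.ravel(),V.ravel()];P=cloud(s,uv);q=(P-O)@F0
    C=s["frame"][uv[:,1],uv[:,0]].astype(int)
    # grey panel: fit its min-area rect centre on plane z=.044
    m=(abs(q[:,0])<.05)&(abs(q[:,1])<.035)&(q[:,2]>.036)&(C.max(1)<145)
    M=np.zeros((400,640),np.uint8);M[uv[m,1],uv[m,0]]=1
    nl,lab,st,_=cv2.connectedComponentsWithStats(M);M=lab==1+np.argmax(st[1:,4]);vv,uu=np.where(M)
    x=ray(s,np.c_[uu,vv]);Rm=cv2.Rodrigues(np.array(s["rvec"],float))[0];d=np.c_[x,np.ones(len(x))]@Rm;cam=-Rm.T@np.ravel(s["tvec"])
    nz=F0[:,2];tt=((O+nz*.044-cam)@nz)/(d@nz);W=(cam+d*tt[:,None]-O)@F0
    print(n,"panel",M.sum(),"x range mm",np.round(np.percentile(W[:,0],[1,99])*1e3,1),"y range",np.round(np.percentile(W[:,1],[1,99])*1e3,1))
    r=cv2.minAreaRect((W[:,:2]*1e3).astype(np.float32));print("rect",r)
    for z,col in((.044,(0,0,255)),(.024,(0,255,0)),(0,(255,0,0))):
        cv2.polylines(a,[np.round((proj(s,O+np.c_[ol,np.full(6,z)]@F0.T)-[l,t]+.5)*k-.5).astype(np.int32)],True,col,1)
    tiles.append(a)
cv2.imwrite("pics/final.png",np.hstack(tiles))
E
```

```text
scene panel 200 x range mm [-32.2  38.3] y range [-21.2  19.8]
rect ((3.0786056518554688, -0.9932823181152344), (71.78782653808594, 42.98348617553711), 0.585504412651062)
top panel 254 x range mm [-36.1  36.6] y range [-21.3  23.7]
rect ((1.1233291625976562, 1.0802555084228516), (46.0447998046875, 75.21195983886719), 89.77896118164062)
```

View pics/final.png

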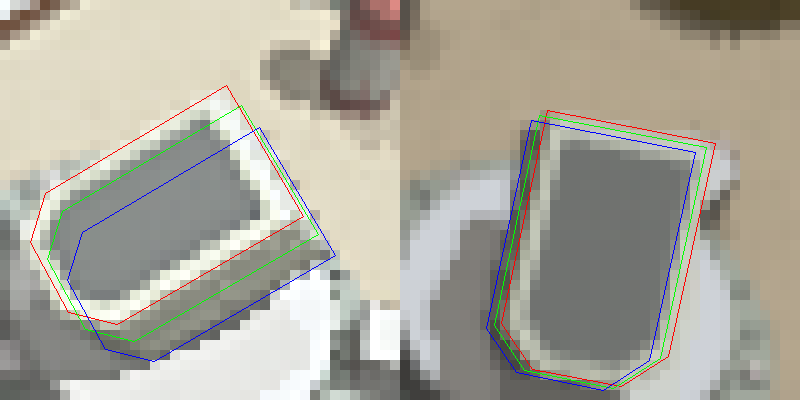

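The stack matches the seated outlines at all three levels in both views: the cover is 1–3 mm along x and ±1 mm across, and the handle is at 141.9°. I hand in.

```bash
python3 - <<'E'
from h import *
for n,h in (("vial_1",0),("dropper_1",0),("bench_timer",0)):
    s=snap("scene") if n=="vial_1" else s
    print(n,[(round(d["p"],2),np.round(atz(s,[d["position"]],h)[0][:2],3)) for d in nets.spot_point("scene",n)[:2]])
print(arm.get_state()["clock"]);print(arm.hand_in())
E
```

```text
vial_1 [(0.56, array([ 0.623, -0.46 ])), (0.54, array([0.676, 0.368]))]
dropper_1 [(0.59, array([0.701, 0.066])), (0.57, array([ 0.628, -0.463]))]
bench_timer [(0.63, array([ 0.4  , -0.131])), (0.41, array([ 0.491, -0.399]))]
34.4
the job is handed in; nothing more can be done
None
```

I turned the stand from +15° to 60° by its handle, seated the well plate on the nest and set the cover on the plate. I handed the job in at 34.4 s with the arm clear; no verdict was reported.

**Cover:** On the first release it sat about 4 mm uphill, with its low end up on the plate's step. I re-gripped it, moved it about 5 mm down the slope and let go, and it dropped into place.

**Swivel:** In the last pictures both cameras put the handle at an azimuth of about 142°. The zero rib measured about 81–82°, so the handle stands about 60° from it.

**Seating:**
- **Height:** Depth across the cover's top is nearly flat, at 41–45 mm above the nest ledge against 44 mm when seated. The uphill edge reads 39–42 mm.
- **Position:** The cover's top panel is 1 to 3 mm along the slope and about 1 mm across from true. The outlines of both parts match, cut corners over cut corners.
- **Plate:** I checked it on its own before the cover went on: 30.1° tilt, height within about 1 mm, and 1 to 3 mm off true in the plane.

**Disagreements:** The plane fits for the cover's slope gave 24–28° rather than 30°, so I relied on the depth profile and outlines instead. The cameras differed by 2 to 3 mm.

**Bystanders:** The dropper by the cover read about 18 mm from its first network position and the timer about 9 mm; both are near the networks' error. They found the dropper beyond the stand within about 25 mm of its first reading, and vial_4 within about 15 mm. They did not report vial_1 at its own place. Everything stood upright in the last scene picture and nothing looked moved.

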